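Reload the cord winder and hang its guard door

TASK

Reload the cord winder: first turn its rotary isolator fully off, then stand every bobbin foot-down in a magazine pocket of its own. After that take the guard door from its stand and lower it so that both knuckles go fully home on their hinge pins, leave it closed across the bay, and only then turn the isolator fully back on. Leave the other things on the bench where they are.

Things in the scene. Friction and masses are not known exactly. Their poses are not given: they have to be found in the camera images.
- winder: Wooden cord winder fixed to the bench. Origin on the bench under the middle of its bay, x away from the robot, y to its left, z up. Sizes in mm: base plate 15 thick, x -30..140, y -155..265; steel hinge post at left x -26..0, y 113..137 with two brackets reaching forward; wooden strike post at right x -35..0, y -122..-102 (posts 152 high); geared headstock box x -20..95, y 155..260, 115 high.
- magazine (a point): Centre of the bobbin magazine at the level of its pocket floors, 20 mm over the bench; axes as the winder. Open wooden box of five pockets in a row along y, centres at y 88, 44, 0, -44, -88 mm from here; each 40 x 40 mm inside, 45 mm deep, open at the top, walls 4 mm. Behind it, 95 mm along x, lies a spindle up to 110 mm high.
- pin_low (a point): Foot of the lower hinge pin: the point on its axis at the bracket's top face (47 mm over the bench) where the lower knuckle comes to rest. The pin is upright, 8 mm thick, 22 mm tall, its last 8 mm tapering to 3 mm. Axes as the winder.
- pin_high (a point): The same for the upper hinge pin, exactly 80 mm above the lower one (bracket top 127 mm over the bench, pin tip at 149 mm).
- door_edge_home (a point): Where point door_edge lies when the hung door is closed: bottom of the free edge, 232 mm from the pins' axis, 22 mm over the bench. The strike post's face is 4 mm behind the closed door's back.
- isolator (a joint): Rotary power isolator on the headstock's top: 0 = OFF (bar along the winder's x), 1.047 rad (60 degrees) = ON, turned clockwise seen from above. Hard stops at both ends; friction of about 0.12 N m holds it wherever it is left. Starts at or near ON.
- isolator_bar (a point): Middle of the isolator's black bar handle, on its turning axis, 157 mm over the bench; the bar is 62 mm long along this point's x, 14 mm wide, its top 12 mm above this point and its underside 20 mm below it (a round boss 36 mm across lies below that).
- door_stand: Steel parking stand fixed to the bench, in which the door stands upright at the start: foot plate 70 x 200 x 6 mm, with shoes 30 mm long and 36 mm high (over the bench) forming a 15 mm wide slot along its y. Origin on the bench under its middle.
- door: Lift-off plywood guard door, about 0.35 kg. Origin on its knuckles' axis at the level of the bottom edge; panel 12 mm thick centred on x = 0, along y from -12 to -232 mm, z 0..150 mm, centre of mass near y -119. Starts upright in the stand, bottom 6 mm over the bench; hung and closed, its axes are parallel to the winder's and its bottom is 22 mm over the bench. Pinch its top edge from above.
- knuckle_low (a point): Centre of the underside of the lower knuckle (25 mm above the door's bottom): a steel ring 22 mm across, 20 mm high, bore 12.4 mm, on the door's left edge.
- knuckle_high (a point): The same for the upper knuckle, 105 mm above the door's bottom.
- door_edge (a point): Bottom of the door's free edge, 232 mm from the knuckles' axis.
- bobbin0: Turned bobbin, 100 mm long, standing upright: weighted round steel foot 30 mm across and 12 mm high, wooden shank 18 mm across, head 22 mm across over the top 12 mm. Origin at the centre of the foot's underside, z up its axis. Bottom-heavy (steel foot, light wood), 80 g; three to five of them are present (alike).
- bobbin1: Turned bobbin, 100 mm long, standing upright: weighted round steel foot 30 mm across and 12 mm high, wooden shank 18 mm across, head 22 mm across over the top 12 mm. Origin at the centre of the foot's underside, z up its axis. Bottom-heavy (steel foot, light wood), 80 g; three to five of them are present (alike).
- bobbin2: Turned bobbin, 100 mm long, standing upright: weighted round steel foot 30 mm across and 12 mm high, wooden shank 18 mm across, head 22 mm across over the top 12 mm. Origin at the centre of the foot's underside, z up its axis. Bottom-heavy (steel foot, light wood), 80 g; three to five of them are present (alike).
- bobbin3: Turned bobbin, 100 mm long, standing upright: weighted round steel foot 30 mm across and 12 mm high, wooden shank 18 mm across, head 22 mm across over the top 12 mm. Origin at the centre of the foot's underside, z up its axis. Bottom-heavy (steel foot, light wood), 80 g; three to five of them are present (alike).
- bobbin4: Turned bobbin, 100 mm long, standing upright: weighted round steel foot 30 mm across and 12 mm high, wooden shank 18 mm across, head 22 mm across over the top 12 mm. Origin at the centre of the foot's underside, z up its axis. Bottom-heavy (steel foot, light wood), 80 g; three to five of them are present (alike).
- screwdriver: Screwdriver lying down, 150 mm long; belongs to the bench, is not to be disturbed. Origin at its underside (lying things: at the bench).
- glue: White bottle, 56 mm across, 150 mm high; belongs to the bench, is not to be disturbed. Origin at its underside (lying things: at the bench).
- tin: Steel tin, 70 mm across, 45 mm high; belongs to the bench, is not to be disturbed. Origin at its underside (lying things: at the bench).
- cup: White cup, 72 mm across, 90 mm high; belongs to the bench, is not to be disturbed. Origin at its underside (lying things: at the bench).
- clipbox: Clear open box, 80 x 90 x 40 mm; belongs to the bench, is not to be disturbed. Origin at its underside (lying things: at the bench).
- offcut: Wood offcut, 50 x 90 x 20 mm; belongs to the bench, is not to be disturbed. Origin at its underside (lying things: at the bench).
- folding_rule: Folded wooden rule, 120 x 30 x 14 mm; belongs to the bench, is not to be disturbed. Origin at its underside (lying things: at the bench).
Not all that is in view belongs to the job. What is meant by the door is not blue, and is the larger of those in its own colour.

How it is judged:
On the way, in this order (a step that is already met when the one before it is completed fails the run):
1. the isolator is turned off (value of joint isolator below 0.12 rad), for 0.2 s.
2. every bobbin stands in a magazine pocket (x of bobbin0 in the frame of winder between 0.008 and 0.032 m and y of bobbin0 in the frame of winder between -0.112 and 0.112 m and z of bobbin0 in the frame of winder between 0.015 and 0.026 m and angle between each of bobbin0, bobbin1, bobbin2, bobbin3, bobbin4's own z axis and vertical below 0.25 rad and x of bobbin1 in the frame of winder between 0.008 and 0.032 m and y of bobbin1 in the frame of winder between -0.112 and 0.112 m and z of bobbin1 in the frame of winder between 0.015 and 0.026 m and x of bobbin2 in the frame of winder between 0.008 and 0.032 m and y of bobbin2 in the frame of winder between -0.112 and 0.112 m and z of bobbin2 in the frame of winder between 0.015 and 0.026 m and x of bobbin3 in the frame of winder between 0.008 and 0.032 m and y of bobbin3 in the frame of winder between -0.112 and 0.112 m and z of bobbin3 in the frame of winder between 0.015 and 0.026 m and x of bobbin4 in the frame of winder between 0.008 and 0.032 m and y of bobbin4 in the frame of winder between -0.112 and 0.112 m and z of bobbin4 in the frame of winder between 0.015 and 0.026 m and value of joint isolator below 0.12 rad), for 0.2 s.
3. the door is fully down on both hinge pins and closed, the isolator still off (horizontal distance between knuckle_low and pin_low below 0.005 m and z of knuckle_low in the frame of pin_low between -0.004 and 0.004 m and horizontal distance between knuckle_high and pin_high below 0.005 m and z of knuckle_high in the frame of pin_high between -0.004 and 0.004 m and horizontal distance between door_edge and door_edge_home below 0.025 m and value of joint isolator below 0.12 rad), for 0.2 s.
4. the isolator is turned on (value of joint isolator above 0.93 rad), for 0.2 s.
At the end, for the whole second after the job is handed in: Every bobbin stands foot-down on the floor of a magazine pocket (within 6 mm in height, leaning less than 14 degrees); both door knuckles are on their pins (within 5 mm sideways, 4 mm in height); the door is closed (free edge within 25 mm of home) and at rest; the isolator is at ON (above 0.93 rad) (x of bobbin0 in the frame of winder between 0.008 and 0.032 m and y of bobbin0 in the frame of winder between -0.112 and 0.112 m and z of bobbin0 in the frame of winder between 0.015 and 0.026 m and angle between each of bobbin0, bobbin1, bobbin2, bobbin3, bobbin4's own z axis and vertical below 0.25 rad and x of bobbin1 in the frame of winder between 0.008 and 0.032 m and y of bobbin1 in the frame of winder between -0.112 and 0.112 m and z of bobbin1 in the frame of winder between 0.015 and 0.026 m and x of bobbin2 in the frame of winder between 0.008 and 0.032 m and y of bobbin2 in the frame of winder between -0.112 and 0.112 m and z of bobbin2 in the frame of winder between 0.015 and 0.026 m and x of bobbin3 in the frame of winder between 0.008 and 0.032 m and y of bobbin3 in the frame of winder between -0.112 and 0.112 m and z of bobbin3 in the frame of winder between 0.015 and 0.026 m and x of bobbin4 in the frame of winder between 0.008 and 0.032 m and y of bobbin4 in the frame of winder between -0.112 and 0.112 m and z of bobbin4 in the frame of winder between 0.015 and 0.026 m and horizontal distance between knuckle_low and pin_low below 0.005 m and z of knuckle_low in the frame of pin_low between -0.004 and 0.004 m and horizontal distance between knuckle_high and pin_high below 0.005 m and z of knuckle_high in the frame of pin_high between -0.004 and 0.004 m and horizontal distance between door_edge and door_edge_home below 0.025 m and value of joint isolator above 0.93 rad and linear speed of door below 0.02 m/s); the robot touches nothing.
It fails at once if a bystander is moved more than 4 cm (distance of any of screwdriver, glue, tin, cup, clipbox, offcut, folding_rule from where it was at the start of the episode above 0.04 m).
Of bobbin0, bobbin1, bobbin2, bobbin3, bobbin4 only 3 to 5 are there at a start; the rules pass over those that are not, and their reading is None.
At some moment in a run one of bobbin0, bobbin1, bobbin2, bobbin3, bobbin4 may be knocked a few centimetres aside while the robot is not near it.
It also fails if it takes over 210 s, if anything falls off the work surface, if the arm or the gripper's body presses on something with over 40 N, if the wrist force passes 120 N, or if a joint passes its speed limit or range.

ROBOT

A 6-joint arm with a two-finger parallel gripper is mounted at the origin on the work surface. World frame = base frame: x ahead of the robot, y to its left, z up, the work surface at z = 0. Lengths are in m, angles in rad, forces in N, time in s.
With the tool pointing down it reaches from about 0.35 to 0.975 m from the base axis. Payload 4.9 kg.
Tool frame: the origin (TCP) lies at the very end of the fingers, on their centre line; the grasp point (between the pads) lies 19 mm behind it; x points along the fingers, y is the direction in which the jaws open and shut, and the axes are right-handed (so a half turn about x gives the same grasp; the last joint's range is limited). The gripper opens to 85 mm and grips with 20 to 120 N. Pads are 22 mm wide; open, the fingers measure 114 mm over their backs; the gripper's body (76 mm by 85 mm) begins 54 mm behind the grasp point. The pads swing forward as they close: fully open they stand 13 mm farther back than shut.
Start: joints at [-1.26, 0.053, 1.613, -0, 1.476, -0.119], TCP at [0.26, -0.568, 0.231] pointing down, gripper open.
Joint ranges: [-3.01, 3.01], [-1.01, 2.22], [0.06, 2.58], [-1.02, 4.17], [0.09, 2.62], [-3.14, 3.14]. Speed limits (rad/s): [2.57, 2.57, 3.14, 3.14, 3.14, 3.14].

INTERFACE

Orientations are given as a rotation vector (axis times angle).
In Python, from station import ctrl, get_image, calibration, finish_job, search_frame, cut_out, mark_of gives the robot as it stands. The module is installed in compiled form; this text tells all that it offers.
- The arm moves only by the tool arm_command, never from a script. Its argument "plan" is a list that holds one entry, the list of rows, each a list of 7 numbers: the shift along the tool's x, y, z in m, then the turn, a rotation vector about the tool's x, y, z in degrees, then the finger opening in m, from 0 to 0.0854. A call has 1 to 20 rows; each row shifts and turns the pose as measured when the row begins, along the tool's axes as they then stand; what a row does not reach is not made up. A row lasts 1/12 s, in which the tool goes at most 41.7 mm and 7.16 degrees, less where a joint would pass 70% of its speed; a pose out of reach is approached as far as the arm can. A call with a gripper value outside its range is refused whole. The fingers move at their own pace and stop on an object; "squeeze" is the grip in N (left out, the last holds). Time passes only in rows, so rows that do not move let the fingers close. It gives the time, the measured TCP pose, the force and the opening at its end, in the units of the state.
- ctrl.get_obs(): the state, without advancing time (a new reading comes with each control period).
- get_image(name): name is "scene" or "side" or "wrist"; returns the picture (480x640x3 uint8, red, green, blue); there is no depth.
- calibration(name): a dict with "fx", "fy", "cx", "cy" (pixels), "cam_to_world" (4x4, takes a point from camera to world coordinates); the wrist camera has in their place "hand_eye" (4x4, takes a point from camera to tool coordinates, whose origin is the TCP and whose axes are the tool frame's). Camera axes: x right, y down, z forward; pixel columns grow to the right and rows downward; lengths in m; the calibration is good to about 2 mm. The wrist camera is an equidistant fisheye: a pixel r from the principal point sees the ray r / f radians off the axis. A picture is of the moment at which its call begins: read the wrist's pose just before it. calibration takes no time and is no camera call.
- finish_job(): hands the job in, once; it reports no verdict.
Trained networks look in the newest picture that a camera, given by its name, has taken for a name from the list of things; names that differ only in an ending like _2 or _b are one class to them, and where a whole thing is asked for, a point or a joint stands for the part that bears it (a point fixed in the world has none). Each returns a list of dicts, best first, with "conf" (0 to 1); they miss things now and then, are a little off and sometimes report something else, mostly with a low value. They report only what shows in the picture. A call takes as long as a camera call. They do not tell look-alikes from the thing itself.
- search_frame(camera, thing): "at" ([x, y, z] in m, in the coordinates of the camera as it stood for that picture, good to about 4 mm: the middle of the surface that is visible of it).
- cut_out(camera, thing): "mask" (480x640 bool, what is visible of it).
- mark_of(camera, thing): "at" ([x, y, z] in m, in the coordinates of the camera as it stood for that picture, good to about 4 mm: a listed point, or the origin of a listed thing).
The state is a dict: "t": time; "q": joint angles; "dq": joint speeds; "effort": joint torques, N m; "tool_pos": TCP position; "tool_rot": TCP orientation; "contact_force": force on the tool from outside, world axes, zero at the start; "wrist_torque": the same for the moment, N m; "opening": finger opening in m.
Only numpy, scipy, OpenCV 4.12 (cv2) and the standard library are available. Lean on these libraries where they do the work, as an engineer would, in place of code of your own. Each camera call takes 0.05 s, during which the arm holds its last target. There are 200 camera calls.

## Working session

There is one attempt and no reset: what is moved stays moved. The work goes in short steps, Python scripts to look and compute and a tool call to move; the robot and the scene stay as the last step left them, time stands still between calls to the robot, and variables do not carry over. Pictures are saved under pics/ and viewed, about 12 in all and at most 16, crops included, and the job is handed in when it is done.

Besides the shell and the picture viewer there is one more tool, called after "Emit:" as a command line: name --argument value ..., lists and objects as JSON in quotes. arm_command: Moves the arm, as the interface text tells. Its arguments: {"type":"object","properties":{"plan":{"type":"array","items":{"type":"array","items":{"type":"array","items":{"type":"number"}}}},"squeeze":{"type":"number"}},"required":["plan"]}

```bash
mkdir -p pics
cat > h.py <<'E'
import numpy as np, cv2
from scipy.spatial.transform import Rotation as R
from station import ctrl, get_image, calibration, finish_job, search_frame, cut_out, mark_of
def T():
    o=ctrl.get_obs(); M=np.eye(4); M[:3,:3]=R.from_rotvec(o["tool_rot"]).as_matrix(); M[:3,3]=o["tool_pos"]; return M
def c2w(cam):
    c=calibration(cam)
    return T()@np.array(c["hand_eye"]) if cam=="wrist" else np.array(c["cam_to_world"])
def snap(cam,fn=None):
    M=c2w(cam); im=get_image(cam)
    if fn: cv2.imwrite("pics/"+fn,im[:,:,::-1])
    return M,im
def find(cam,M,thing,f=mark_of,n=8,minc=.1):
    r=[(round(float(d["conf"]),2),(M@np.append(d["at"],1))[:3].round(4)) for d in f(cam,thing)][:n]
    return [x for x in r if x[0]>=minc]
def proj(cam,p,M=None):
    c=calibration(cam); M=c2w(cam) if M is None else M
    q=(np.linalg.inv(M)@np.append(p,1))[:3]
    if cam=="wrist":
        th=np.arctan2(np.hypot(q[0],q[1]),q[2]); s=th/np.hypot(q[0],q[1]); return np.array([c["cx"]+c["fx"]*q[0]*s,c["cy"]+c["fy"]*q[1]*s])
    return np.array([c["cx"]+c["fx"]*q[0]/q[2],c["cy"]+c["fy"]*q[1]/q[2]])
def state():
    o=ctrl.get_obs(); print("t",o["t"],"pos",np.round(o["tool_pos"],4),"\nR",R.from_rotvec(o["tool_rot"]).as_matrix().round(3).tolist(),"F",np.round(o["contact_force"],1),"open",round(o["opening"],4))
def delta(p,yaw=None):
    """tool-frame shift to world p; turn to pointing-down with tool y along world yaw (deg)"""
    M=T(); d=M[:3,:3].T@(np.array(p)-M[:3,3]); print("shift",d.round(4))
    if yaw is not None:
        y=np.array([np.cos(np.radians(yaw)),np.sin(np.radians(yaw)),0])
        best=None
        for s in(1,-1):
            x=np.array([0,0,-1.]); Rd=np.c_[x,s*y,np.cross(x,s*y)]
            v=R.from_matrix(M[:3,:3].T@Rd).as_rotvec(degrees=True)
            if best is None or np.linalg.norm(v)<np.linalg.norm(best): best=v
        print("turn",best.round(2))
E
cat > a.py <<'E'
from h import *
state()
for cam in("scene","side"):
    M,im=snap(cam,cam+"0.png"); print(cam)
    for t in["winder","magazine","pin_low","pin_high","door_edge_home","isolator_bar","door_stand","door","knuckle_low","knuckle_high","door_edge","bobbin0","screwdriver","glue","tin","cup","clipbox","offcut","folding_rule"]:
        print(t,*[(c,p.tolist()) for c,p in find(cam,M,t)])
E
python3 a.py
```

```text
t 0.0 pos [ 0.2602 -0.5675  0.2301] 
R [[-0.001, 0.417, -0.909], [0.002, -0.909, -0.417], [-1.0, -0.002, -0.0]] F [-0.   0.1  0.4] open 0.0852
scene
winder (0.89, [0.6045, -0.0383, -0.0007]) (0.73, [0.4346, -0.239, -0.002]) (0.41, [0.6331, -0.3194, -0.0008]) (0.4, [0.4556, -0.3513, 0.0062]) (0.23, [0.6562, 0.4841, 0.0027])
magazine (0.91, [0.6267, -0.0367, 0.0162])
pin_low (0.78, [0.547, 0.0846, 0.0454])
pin_high (0.87, [0.5515, 0.0855, 0.1274])
door_edge_home (0.78, [0.5665, -0.144, 0.0258]) (0.19, [0.4558, -0.3501, 0.0078])
isolator_bar (0.71, [0.6545, 0.4854, 0.0006]) (0.56, [0.5971, 0.1573, 0.1589])
door_stand (0.26, [0.3981, 0.1593, 0.0026])
door (0.9, [0.3303, -0.2483, -0.0039]) (0.81, [0.295, -0.5573, 0.0001])
knuckle_low (0.98, [0.33, -0.2451, 0.0172]) (0.8, [0.4068, -0.127, 0.0339]) (0.75, [0.2943, -0.5571, 0.0181])
knuckle_high (0.96, [0.2899, -0.555, 0.074]) (0.95, [0.3275, -0.2478, 0.0688]) (0.79, [0.4077, -0.1267, 0.1111])
door_edge (0.74, [0.2861, -0.3909, 0.0022]) (0.71, [0.1814, -0.2774, 0.0019]) (0.68, [0.4546, -0.3499, 0.0083])
bobbin0 (0.54, [0.4374, 0.3736, -0.000
[... 1173 characters left out ...]
3328, -0.2452, 0.0639]) (0.18, [0.567, -0.1476, 0.022])
door_edge (0.93, [0.4621, -0.3523, 0.0043]) (0.9, [0.2851, -0.3884, 0.0004]) (0.74, [0.1828, -0.2786, 0.0002])
bobbin0 (0.76, [0.4431, 0.3769, 0.0018]) (0.66, [0.3349, 0.2642, 0.0013]) (0.54, [0.4046, 0.1595, -0.0031])
screwdriver (0.9, [0.3726, -0.0103, -0.0035]) (0.63, [0.6335, -0.3157, -0.002])
glue (0.66, [0.6533, 0.4902, -0.0045])
tin (0.96, [0.5341, -0.4419, 0.0009]) (0.24, [0.3712, -0.0089, 0.0004])
cup (0.81, [0.6688, -0.4396, 0.0006])
clipbox (0.79, [0.6281, -0.3175, -0.0034])
offcut (0.73, [0.5043, 0.4574, -0.002]) (0.53, [0.6672, -0.4375, 0.0012])
folding_rule (0.8, [0.6397, 0.3802, -0.0029]) (0.52, [0.4343, -0.2508, 0.0031])
```

View pics/scene0.png

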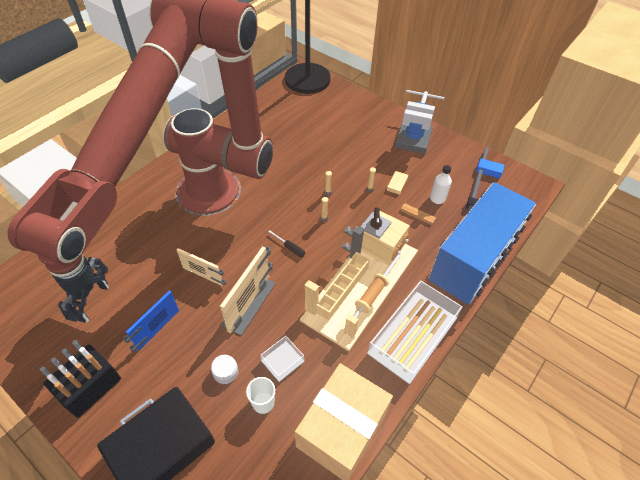

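View pics/side0.png

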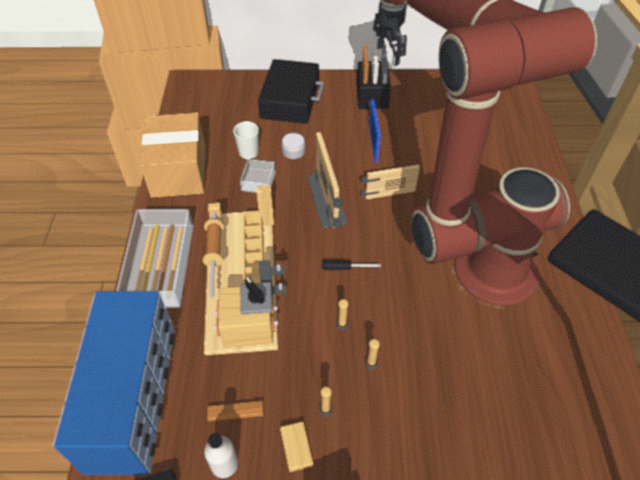

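The door candidates are:
- the large wooden one in the steel stand: scene (245,290), side (325,175)
- the small wooden one: scene (200,265), side (390,182)
- the blue one: scene (152,320), side (375,130)

The large wooden one fits: it isn't blue and is the larger of its colour. Three bobbins are visible, at scene (328,182), (371,178) and (324,207). I'll raise the arm, cross towards the winder, and confirm with a crop.

Run:
```python
import cv2
a=cv2.imread("pics/scene0.png")[235:345,160:320]
b=cv2.imread("pics/side0.png")[85:235,290:430]
cv2.imwrite("pics/doors.png",cv2.hconcat([cv2.resize(a,(480,330),interpolation=2),cv2.resize(b,(308,330),interpolation=2)]))
from h import *
print(np.array(calibration("wrist")["hand_eye"]).round(3), calibration("wrist")["fx"],calibration("wrist")["cx"])
```

```text
[[ 0.001 -0.261  0.965 -0.143]
 [ 1.    -0.001 -0.001 -0.   ]
 [ 0.002  0.965  0.261 -0.066]
 [ 0.     0.     0.     1.   ]] 371.64829954431775 312.2970870292645
```

View pics/doors.png

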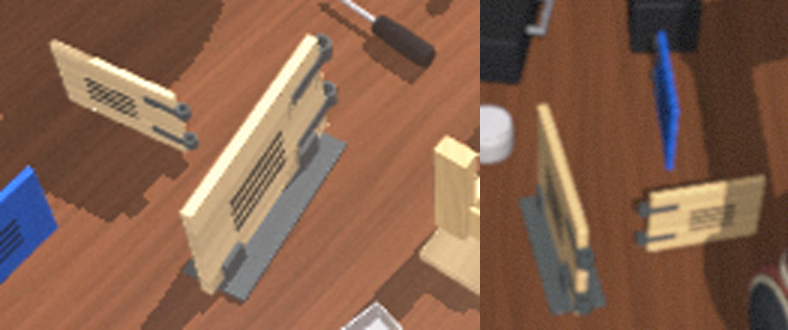

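Emit:
arm_command --plan '[[[-0.04,0,0,0,0,0,0.085],[-0.04,0,0,0,0,0,0.085],[-0.04,0,0,0,0,0,0.085],[-0.04,0,0,0,0,0,0.085],[-0.04,-0.01,-0.01,0,0,0,0.085],[0,-0.029,-0.027,0,0,0,0.085],[0,-0.029,-0.027,0,0,0,0.085],[0,-0.029,-0.027,0,0,0,0.085],[0,-0.029,-0.027,0,0,0,0.085],[0,-0.029,-0.027,0,0,0,0.085],[0,-0.029,-0.027,0,0,0,0.085],[0,-0.029,-0.027,0,0,0,0.085],[0,-0.029,-0.027,0,0,0,0.085],[0,-0.029,-0.027,0,0,0,0.085],[0,-0.029,-0.027,0,0,0,0.085],[0,-0.029,-0.027,0,0,0,0.085],[0,-0.029,-0.027,0,0,0,0.085],[0,-0.029,-0.027,0,0,0,0.085],[0,-0.029,-0.027,0,0,0,0.085],[0,-0.029,-0.027,0,0,0,0.085]]]'

```text
t: 3.67
tool_pos: [0.4573, 0.0285, 0.4424]
tool_rot: [2.004, 0.417, -1.983]
contact_force: [1.3, -1.2, -0.2]
opening: 0.0851
```

The crop confirms it: the large slotted wooden door stands in the grey stand with its knuckles at the end nearer the winder. The small wooden one and the blue one are look-alikes. Next is a closer look with the wrist camera.

Run:
```python
from h import *
state()
M,im=snap("wrist","w1.png")
for t in["winder","magazine","pin_low","pin_high","door_edge_home","isolator_bar","bobbin0"]:
    print(t,*[(c,p.tolist()) for c,p in find("wrist",M,t)])
```

```text
t 3.6667 pos [0.4573 0.0285 0.4424] 
R [[0.011, 0.401, -0.916], [0.001, -0.916, -0.401], [-1.0, 0.003, -0.01]] F [ 1.3 -1.2 -0.2] open 0.0851
winder (0.92, [0.6033, -0.0335, -0.003]) (0.72, [0.6383, 0.376, 0.0006])
magazine (0.86, [0.6245, -0.033, 0.0215]) (0.56, [0.4561, -0.3511, 0.0049])
pin_low (0.76, [0.552, 0.0867, 0.0482])
pin_high (0.81, [0.5515, 0.0844, 0.1249]) (0.58, [0.63, -0.3186, -0.0029])
door_edge_home (0.77, [0.5689, -0.1423, 0.0265]) (0.63, [0.4441, 0.3728, -0.0008])
isolator_bar (0.73, [0.6004, 0.1606, 0.1556])
bobbin0 (0.72, [0.4393, 0.3729, -0.0022]) (0.7, [0.4029, 0.1632, 0.0031]) (0.66, [0.3371, 0.2649, -0.0037])
```

View pics/w1.png

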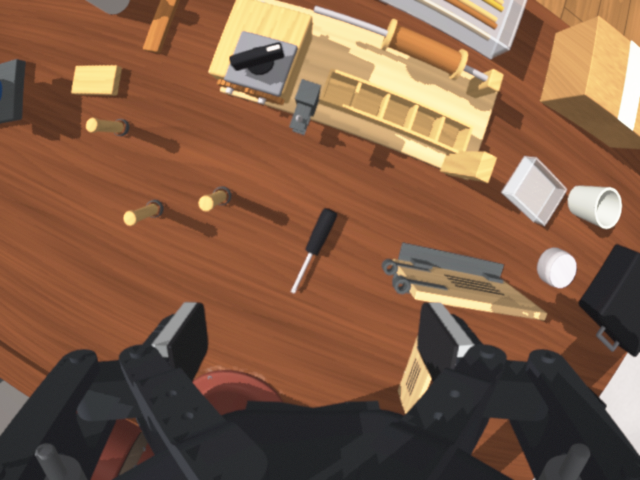

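Wrist picture: isolator bar from (235,57) to (280,47), magazine pockets from (345,90) to (460,135), and three bobbins with heads at (92,125), (130,217) and (206,202). All the positions agree across the views. I'll fit the winder's pose and the bar's direction.

```bash
cat >> h.py <<'E'
W0=np.array([[.5498,.0861],[.5670,-.1439],[.6042,-.0364],[.6255,-.0345]]); L0=np.array([[-.045,.125],[-.045,-.107],[0,0],[.02,0]])
_a=L0-L0.mean(0); _b=W0-W0.mean(0); WY=np.arctan2((_a[:,0]*_b[:,1]-_a[:,1]*_b[:,0]).sum(),(_a*_b).sum())
WR=np.array([[np.cos(WY),-np.sin(WY)],[np.sin(WY),np.cos(WY)]]); WT=W0.mean(0)-WR@L0.mean(0)
def w2(x,y): return WR@np.array([x,y])+WT
def ray(cam,px,z,M):
    c=calibration(cam); u=np.array([(px[0]-c["cx"])/c["fx"],(px[1]-c["cy"])/c["fy"]]); r=np.hypot(*u)
    d=np.append(u*np.sin(r)/r,np.cos(r)) if cam=="wrist" else np.append(u,1)
    d=M[:3,:3]@d; return M[:3,3]+d*(z-M[2,3])/d[2]
E
python3 - <<'E'
from h import *
print(np.degrees(WY),WT,[w2(*l)-w for l,w in zip(L0,W0)])
M=c2w("wrist")
a=ray("wrist",(235,58),.169,M);b=ray("wrist",(280,48),.169,M);print(a,b,np.degrees(np.arctan2(*(b-a)[1::-1])))
delta((.600,.160,.25),35)
E
```

```text
4.114240568096301 [ 0.60440276 -0.03540786] [array([ 7.50553224e-04, -5.85278407e-05]), array([ 0.00019547, -0.00146066]), array([0.00020276, 0.00099214]), array([-0.00114878,  0.00052705])]
[0.58541265 0.17516248 0.169     ] [0.6143788  0.13220185 0.169     ] -56.01022699403326
shift [ 0.1936 -0.0673 -0.1831]
turn [78.51 -0.54  0.24]
```

Emit:
arm_command --plan '[[[0,-0.011,-0.03,0,0,0,0.05],[0,-0.011,-0.031,0,0,0,0.05],[0,-0.011,-0.031,0,0,0,0.05],[0,-0.011,-0.031,0,0,0,0.05],[0,-0.011,-0.031,0,0,0,0.05],[0,-0.011,-0.031,0,0,0,0.05],[0.01,0,0,-7.1,0,0,0.05],[0.01,0,0,-7.1,0,0,0.05],[0.01,0,0,-7.1,0,0,0.05],[0.01,0,0,-7.1,0,0,0.05],[0.01,0,0,-7.1,0,0,0.05],[0.01,0,0,-7.1,0,0,0.05],[0.01,0,0,-7.1,0,0,0.05],[0.01,0,0,-7.1,0,0,0.05],[0.01,0,0,-7.1,0,0,0.05],[0.01,0,0,-7.1,0,0,0.05],[0.01,0,0,-7.1,0,0,0.05],[0.01,0,0,-7.1,0,0,0.05],[0.01,0,0,-7.1,0,0,0.05],[0.01,0,0,-7.1,0,0,0.05]]]'

```text
t: 5.73
tool_pos: [0.618, 0.1244, 0.2996]
tool_rot: [0.787, 1.409, -0.777]
contact_force: [0.6, 0.6, -0.1]
opening: 0.0502
```

Run:
```python
from h import *
state(); M,im=snap("wrist")
for t in["isolator_bar"]: print(find("wrist",M,t),find("wrist",M,t,search_frame))
m=cut_out("wrist","isolator_bar"); print([(d["conf"],d["mask"].sum()) for d in m])
delta((.600,.160,.25),34)
```

```text
t 5.7333 pos [0.618  0.1244 0.2996] 
R [[0.016, 0.844, 0.535], [-0.002, 0.535, -0.845], [-1.0, 0.013, 0.011]] F [ 0.6  0.6 -0.1] open 0.0502
[(0.62, array([0.6007, 0.1627, 0.1592]))] [(0.64, array([0.6465, 0.0948, 0.0959])), (0.6, array([0.5991, 0.1634, 0.1679]))]
[(0.97, np.int64(2208)), (0.71, np.int64(2459))]
shift [ 0.0498  0.0026 -0.0394]
turn [-2.1   0.6  -0.71]
```

Emit:
arm_command --plan '[[[0.01,0.001,-0.014,-1,0.3,-0.4,0.05],[0.02,0.001,-0.014,-1,0.3,-0.3,0.05],[0.02,0.002,-0.014,0,0,0,0.05],[0.03,0,0,0,0,0,0.05],[0,0,0,0,0,0,0.05]]]'

```text
t: 6.35
tool_pos: [0.6005, 0.1653, 0.2236]
tool_rot: [0.776, 1.422, -0.764]
contact_force: [-2.0, -0.3, -1.5]
opening: 0.0503
```

Run:
```python
from h import *
state(); delta((.6005,.1615,.145),34)
```

```text
t 6.35 pos [0.6005 0.1653 0.2236] 
R [[0.01, 0.835, 0.55], [0.003, 0.55, -0.835], [-1.0, 0.01, 0.003]] F [-2.  -0.3 -1.5] open 0.0503
shift [ 0.0786 -0.0029  0.003 ]
turn [-0.65  0.16 -0.59]
```

Emit:
arm_command --plan '[[[0.02,-0.001,0.001,0,0,0,0.05],[0.02,-0.001,0.001,0,0,0,0.05],[0.02,-0.001,0.001,0,0,0,0.05],[0.018,0,0,0,0,0,0.05],[0,0,0,0,0,0,0.05],[0,0,0,0,0,0,0.03],[0,0,0,0,0,0,0.01],[0,0,0,0,0,0,0.005],[0,0,0,0,0,0,0.005],[0,0,0,0,0,0,0.005]]]' --squeeze 40

```text
t: 7.18
tool_pos: [0.5976, 0.1621, 0.1538]
tool_rot: [0.771, 1.425, -0.773]
contact_force: [3.2, 1.1, -10.3]
opening: 0.013
```

Emit:
arm_command --plan '[[[0,0,0,-6,0,0,0.005],[0,0,0,-6,0,0,0.005],[0,0,0,-6,0,0,0.005],[0,0,0,-6,0,0,0.005],[0,0,0,-6,0,0,0.005]]]'

```text
t: 7.6
tool_pos: [0.5967, 0.1613, 0.1537]
tool_rot: [0.35, 1.54, -0.356]
contact_force: [-0.9, -2.7, -6.3]
opening: 0.0129
```

Run:
```python
from h import *
state();o=ctrl.get_obs();print(o["wrist_torque"],o["q"])
```

```text
t 7.6 pos [0.5967 0.1613 0.1537] 
R [[0.001, 0.435, 0.9], [-0.004, 0.9, -0.435], [-1.0, -0.003, 0.002]] F [-0.9 -2.7 -6.3] open 0.0129
[-0.0781646  -0.07428417 -0.14424656] [ 0.14534937  0.09518426  1.700373   -0.00383869  1.34590707 -0.97440421]
```

Emit:
arm_command --plan '[[[0,0,0,-6,0,0,0.005],[0,0,0,-6,0,0,0.005],[0,0,0,-6,0,0,0.005],[0,0,0,-6,0,0,0.005],[0,0,0,-5,0,0,0.005],[0,0,0,-4,0,0,0.005],[0,0,0,0,0,0,0.005]]]'

```text
t: 8.18
tool_pos: [0.5964, 0.1598, 0.1539]
tool_rot: [-0.115, 1.57, 0.11]
contact_force: [0.2, -0.4, -6.5]
opening: 0.0129
```

Run:
```python
from h import *
state();o=ctrl.get_obs();print(o["wrist_torque"])
M=T();print(np.degrees(np.arctan2(M[1,1],M[0,1])))
```

```text
t 8.1833 pos [0.5964 0.1598 0.1539] 
R [[-0.001, -0.143, 0.99], [-0.003, 0.99, 0.143], [-1.0, -0.003, -0.002]] F [ 0.2 -0.4 -6.5] open 0.0129
[ 0.13962295 -0.01840576 -1.23230101]
98.22638185282901
```

The isolator hit its stop (1.2 N m of torque), so it is off. I'll release, rise, and turn towards the bobbins.

Emit:
arm_command --plan '[[[0,0,0,0,0,0,0.045],[0,0,0,0,0,0,0.045],[0,0,0,0,0,0,0.045],[-0.03,0,0,0,0,0,0.045],[-0.04,0,0,0,0,0,0.045],[-0.04,0,0,0,0,0,0.06],[0,0.004,-0.038,0,0,0,0.06],[0,0.004,-0.038,0,0,0,0.06],[0,0.004,-0.038,0,0,0,0.06],[0,0.004,-0.038,0,0,0,0.06],[0,0.004,-0.038,0,0,0,0.06],[0,0,0,7,0,0,0.06],[0,0,0,7,0,0,0.06],[0,0,0,7,0,0,0.06],[0,0,0,7,0,0,0.06],[0,0,0,7,0,0,0.06],[0,0,0,7,0,0,0.06],[0,0,0,7,0,0,0.06],[0,0,0,7,0,0,0.06],[0,0,0,7,0,0,0.06]]]'

```text
t: 9.85
tool_pos: [0.4047, 0.1576, 0.2995]
tool_rot: [0.792, 1.386, -0.739]
contact_force: [1.3, 0.3, 1.0]
opening: 0.06
```

Emit:
arm_command --plan '[[[0,0,0,7,0,0,0.06],[0,0,0,7,0,0,0.06],[0,0,0,7,0,0,0.06],[0,0,0,7,0,0,0.06],[0,0,0,3,0,0,0.06]]]'

```text
t: 10.27
tool_pos: [0.4059, 0.1587, 0.3081]
tool_rot: [1.23, 1.179, -1.137]
contact_force: [-0.9, 0.7, -0.3]
opening: 0.0599
```

```bash
cat > b.py <<'E'
from h import *
state(); M,im=snap("wrist","wb.png")
print(find("wrist",M,"bobbin0")); print(find("wrist",M,"bobbin0",search_frame))
E
python3 b.py; python3 -c "
from h import *
p=find('wrist',c2w('wrist'),'isolator_bar');print(p);delta((.402,.161,.16),4)"
```

```text
t 10.2667 pos [0.4059 0.1587 0.3081] 
R [[0.067, 0.997, 0.025], [0.011, 0.024, -1.0], [-0.998, 0.067, -0.01]] F [-0.9  0.7 -0.3] open 0.0599
[(0.97, array([ 0.441 ,  0.3744, -0.0009])), (0.96, array([ 0.3367,  0.2631, -0.0044])), (0.71, array([0.3571, 0.1613, 0.0033]))]
[(0.94, array([0.3561, 0.1653, 0.1032])), (0.72, array([0.437 , 0.3678, 0.0733])), (0.58, array([0.3437, 0.2622, 0.0977]))]
[(0.66, array([0.5988, 0.1626, 0.1567]))]
shift [ 0.1468 -0.0135 -0.0012]
turn [-2.19 -0.44 -3.8 ]
```

View pics/wb.png

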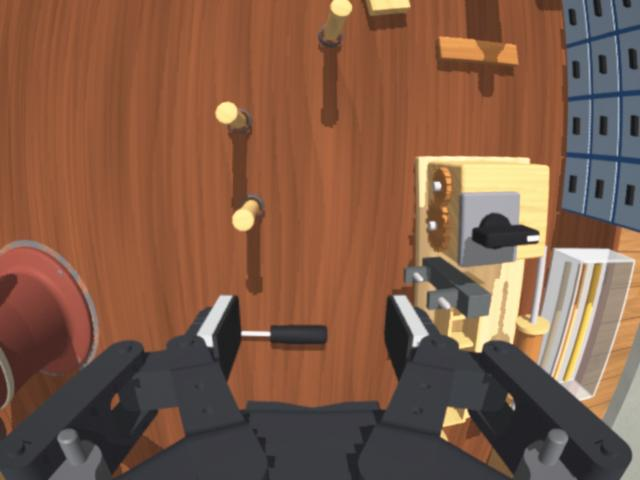

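The isolator bar now lies along the winder's x at (475–538,237), so it is off. One bobbin has been knocked from x 0.402 to about 0.357; its head is at (244,219). I'll take that one first.

```bash
python3 -c "
from h import *
M=c2w('wrist');print([ray('wrist',p,.1,M) for p in((244,219),(227,112),(341,8))])
delta((.357,.163,.16),4)"
```

```text
[array([0.35373404, 0.16070087, 0.1       ]), array([0.3366008 , 0.26273265, 0.1       ]), array([0.44069652, 0.3711225 , 0.1       ])]
shift [ 0.1439 -0.0583 -0.0046]
turn [-2.19 -0.44 -3.8 ]
```

Emit:
arm_command --plan '[[[0.02,0,0,-1.1,-0.2,-1.9,0.06],[0.02,-0.012,0,-1.1,-0.2,-1.9,0.06],[0.02,-0.012,-0.001,0,0,0,0.06],[0.02,-0.012,-0.002,0,0,0,0.06],[0.02,-0.012,0,0,0,0,0.06],[0.02,0,0,0,0,0,0.06],[0,0,0,0,0,0,0.06]]]'

```text
t: 11.05
tool_pos: [0.3602, 0.1593, 0.1867]
tool_rot: [1.153, 1.243, -1.143]
contact_force: [-1.0, -0.2, -0.6]
opening: 0.0602
```

```bash
python3 -c "
from h import *
state();delta((.356,.162,.06),4)"
```

```text
t 11.05 pos [0.3602 0.1593 0.1867] 
R [[0.006, 0.997, 0.082], [0.002, 0.082, -0.997], [-1.0, 0.006, -0.001]] F [-1.  -0.2 -0.6] open 0.0602
shift [ 0.1267 -0.0048 -0.0028]
turn [ 0.68 -0.09 -0.36]
```

Emit:
arm_command --plan '[[[0.025,-0.002,-0.001,0,0,0,0.06],[0.025,-0.002,-0.001,0,0,0,0.06],[0.025,-0.001,-0.001,0,0,0,0.06],[0.025,0,0,0,0,0,0.06],[0.025,0,0,0,0,0,0.06],[0,0,0,0,0,0,0.06],[0,0,0,0,0,0,0.03],[0,0,0,0,0,0,0.01],[0,0,0,0,0,0,0.005],[0,0,0,0,0,0,0.005],[0,0,0,0,0,0,0.005]]]' --squeeze 35

```text
t: 11.97
tool_pos: [0.3665, 0.1648, 0.074]
tool_rot: [1.161, 1.233, -1.12]
contact_force: [-0.4, 0.3, -0.1]
opening: 0.0208
```

```bash
python3 -c "
from h import *
state();delta((.356,.162,.06),4)"
```

```text
t 11.9667 pos [0.3665 0.1648 0.074 ] 
R [[0.028, 0.996, 0.089], [0.007, 0.089, -0.996], [-1.0, 0.029, -0.005]] F [-0.4  0.3 -0.1] open 0.0208
shift [ 0.0137 -0.0111  0.002 ]
turn [ 1.1  -0.28 -1.64]
```

Emit:
arm_command --plan '[[[-0.02,0,0,0,0,0,0.005],[-0.03,0,0,0,0,-0.8,0.005],[-0.04,0,0,0,0,-0.8,0.005],[-0.04,0,0,0,0,0,0.005],[-0.04,0,0,0,0,0,0.005],[-0.03,0,0,0,0,0,0.005]]]'

```text
t: 12.47
tool_pos: [0.36, 0.1626, 0.2774]
tool_rot: [1.139, 1.261, -1.151]
contact_force: [1.8, 0.6, -0.5]
opening: 0.0209
```

```bash
python3 -c "
from h import *
state();p=w2(.02,-.044);print(p);delta((*p,.27),4)"
```

```text
t 12.4667 pos [0.36   0.1626 0.2774] 
R [[-0.012, 0.996, 0.09], [0.002, 0.09, -0.996], [-1.0, -0.012, -0.003]] F [ 1.8  0.6 -0.5] open 0.0209
[ 0.62750801 -0.07785956]
shift [0.0036 0.2449 0.2635]
turn [ 1.14 -0.16  0.69]
```

Emit:
arm_command --plan '[[[0,0.027,0.029,0.3,0,0.2,0.005],[0,0.027,0.029,0.3,0,0.2,0.005],[0,0.027,0.029,0.3,0,0.2,0.005],[0,0.027,0.029,0.2,0,0.1,0.005],[0,0.027,0.029,0,0,0,0.005],[0,0.027,0.029,0,0,0,0.005],[0,0.027,0.029,0,0,0,0.005],[0,0.027,0.029,0,0,0,0.005],[0,0.022,0.026,0,0,0,0.005],[0,0,0,0,0,0,0.005]]]'

```text
t: 13.3
tool_pos: [0.6349, -0.0848, 0.3062]
tool_rot: [1.174, 1.217, -1.118]
contact_force: [-1.7, -0.5, -1.4]
opening: 0.0201
```

```bash
python3 -c "
from h import *
state();p=w2(.02,-.044);delta((*p,.17),4)
M,im=snap('wrist','w2.png'); print(find('wrist',M,'magazine'),find('wrist',M,'winder'),w2(.02,0),w2(0,0))
print(find('wrist',M,'bobbin0'))"
```

```text
t 13.3 pos [ 0.6349 -0.0848  0.3062] 
R [[0.043, 0.996, 0.079], [0.006, 0.079, -0.997], [-0.999, 0.043, -0.003]] F [-1.7 -0.5 -1.4] open 0.0201
shift [ 0.1358 -0.0127 -0.0071]
turn [ 0.51 -0.18 -2.46]
[(0.72, array([ 0.6227, -0.0307,  0.0217]))] [(0.58, array([ 0.6077, -0.0306, -0.0017]))] [ 0.62435122 -0.03397295] [ 0.60440276 -0.03540786]
[(0.86, array([ 0.6352, -0.0888,  0.2401])), (0.72, array([ 0.4071, -0.1257,  0.0052]))]
```

View pics/w2.png

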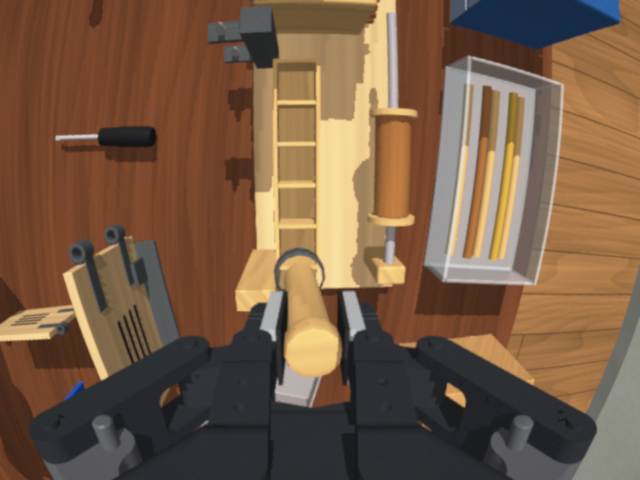

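Picture: the bobbin hangs upright, foot at (300,268). The magazine dividers cross the row centre (298) at rows 102, 143, 184 and 223. I'll use them to check the magazine's position.

```bash
python3 -c "
from h import *
M=c2w('wrist')
for px,l in(((298,102),(.02,.066)),((298,143),(.02,.022)),((297,184),(.02,-.022)),((297,223),(.02,-.066)),((276,143),(-.002,.022)),((319,143),(.042,.022))):
  p=ray('wrist',px,.065,M)[:2];print(p,w2(*l),(p-w2(*l)).round(4))
"
```

```text
[0.61781182 0.03749968] [0.61961602 0.03185696] [-0.0018  0.0056]
[ 0.62124865 -0.0051858 ] [ 0.62277282 -0.01202965] [-0.0015  0.0068]
[ 0.62351478 -0.04772586] [ 0.62592961 -0.05591626] [-0.0024  0.0082]
[ 0.62657783 -0.08886835] [ 0.62908641 -0.09980287] [-0.0025  0.0109]
[ 0.59876805 -0.00675876] [ 0.60082951 -0.01360804] [-0.0021  0.0068]
[ 0.64270205 -0.00344919] [ 0.64471612 -0.01045125] [-0.002  0.007]
```

```bash
python3 -c "
from h import *
im=cv2.imread('pics/w2.png');c=im[50:300,270:326]
cv2.imwrite('pics/c1.png',cv2.resize(c,None,fx=3,fy=2.4*1,interpolation=2) if 0 else cv2.rotate(cv2.resize(c,None,fx=3,fy=3,interpolation=2),0))
M=c2w('wrist')
for y in(.11,.066,.022,-.022,-.066):print(proj('wrist',(*w2(.02,y),.065),M))
"
```

```text
[299.77850915  66.37372097]
[299.31268205 107.47118058]
[298.95742183 149.69108926]
[298.72324489 191.97367597]
[298.60981935 233.24989585]
```

View pics/c1.png

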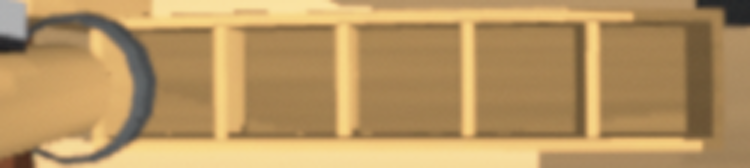

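```bash
python3 -c "
from h import *
delta((.6265,-.074,.155),4)"
```

```text
shift [ 0.152  -0.0113 -0.0053]
turn [ 0.78 -0.3  -2.46]
```

Emit:
arm_command --plan '[[[0.03,-0.002,-0.003,0.4,-0.1,-1.2,0.005],[0.03,-0.002,-0.003,0.4,-0.1,-1.2,0.005],[0.03,0,0,0,0,0,0.005],[0.02,0,0,0,0,0,0.005],[0,0,0,0,0,0,0.005],[0,0,0,0,0,0,0.005],[0,0,0,0,0,0,0.005]]]'

```text
t: 14.08
tool_pos: [0.6268, -0.065, 0.2033]
tool_rot: [1.156, 1.236, -1.142]
contact_force: [0.1, -0.7, -1.3]
opening: 0.0205
```

```bash
python3 -c "
from h import *
state();delta((.6265,-.074,.155),4)
M,im=snap('wrist','w3.png');state()
for x,y in((.02,0),(.02,.022),(.02,-.022)):print(proj('wrist',(*w2(x,y),.065),M))
print(proj('wrist',M[:3,3]*0+T()[:3,3]-np.array([0,0,.074]),M))
c=im[60:330,250:350];cv2.imwrite('pics/c2.png',cv2.rotate(cv2.resize(c,None,fx=2.8,fy=2.8,interpolation=2),0)[:,:,::-1])"
```

```text
t 14.0833 pos [ 0.6268 -0.065   0.2033] 
R [[0.012, 0.997, 0.079], [-0.0, 0.079, -0.997], [-1.0, 0.012, 0.001]] F [ 0.1 -0.7 -1.3] open 0.0205
shift [ 0.0483 -0.0016  0.0089]
turn [ 0.53  0.07 -0.69]
t 14.1333 pos [ 0.6273 -0.0651  0.2042] 
R [[0.014, 0.997, 0.079], [-0.001, 0.079, -0.997], [-1.0, 0.014, 0.002]] F [ 0.4  1.1 -0.7] open 0.0208
[310.48034167 196.32339321]
[310.62306357 167.46974586]
[310.34843781 224.62411847]
[312.34106705 261.06990111]
```

View pics/c2.png

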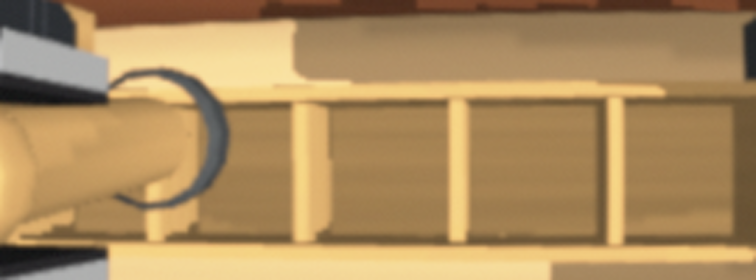

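Emit:
arm_command --plan '[[[0.01,0.003,0.002,0,0,-0.4,0.005],[0.01,0.003,0.002,0,0,-0.3,0.005],[0.015,0.002,0.001,0,0,0,0.005],[0.015,0,0,0,0,0,0.005],[0,0,0,0,0,0,0.005],[0,0,0,0,0,0,0.005]]]'

```text
t: 14.63
tool_pos: [0.6411, -0.071, 0.1571]
tool_rot: [1.153, 1.233, -1.144]
contact_force: [-0.1, 0.2, 0.3]
opening: 0.0205
```

```bash
python3 -c "
from h import *
state();delta((.6355,-.069,.100),4)
M,im=snap('wrist','w4.png')
for y in(-.022,-.066):print(proj('wrist',(*w2(.02,y),.065),M))
c=im[60:380,240:370];cv2.imwrite('pics/c3.png',cv2.rotate(cv2.resize(c,None,fx=2.4,fy=2.4,interpolation=2),0)[:,:,::-1])"
```

```text
t 14.6333 pos [ 0.6411 -0.071   0.1571] 
R [[0.012, 0.997, 0.079], [-0.005, 0.079, -0.997], [-1.0, 0.012, 0.005]] F [-0.1  0.2  0.3] open 0.0205
shift [ 0.057  -0.0061 -0.0027]
turn [ 0.52  0.31 -0.68]
[289.58730734 227.72337154]
[290.35615417 291.13333329]
```

View pics/c3.png

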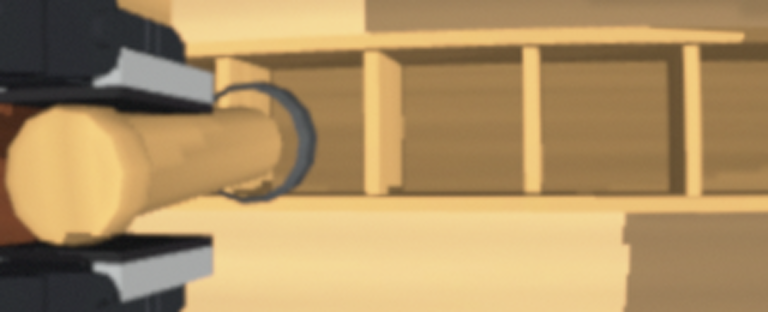

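```bash
python3 -c "
from h import *
M=c2w('wrist')
p=ray('wrist',(299.6,273),.09,M);q=ray('wrist',(291.7,255),.065,M);print(p,q,q-p,w2(.02,-.044));d=np.append((q-p)[:2],0);print(T()[:3,:3].T@d);state()"
```

```text
[ 0.63388267 -0.07724255  0.09      ] [ 0.6279312  -0.07387848  0.065     ] [-0.00595148  0.00336407 -0.025     ] [ 0.62750801 -0.07785956]
[-8.11133360e-05 -5.66698538e-03 -3.82305411e-03]
t 14.6833 pos [ 0.6406 -0.0709  0.1566] 
R [[0.011, 0.997, 0.079], [-0.004, 0.079, -0.997], [-1.0, 0.011, 0.005]] F [-0.7 -0.4 -1.2] open 0.0209
```

Emit:
arm_command --plan '[[[0,-0.003,-0.002,0,0,-0.5,0.005],[0.006,-0.003,-0.002,0,0,-0.2,0.005],[0.01,0,0,0,0,0,0.005],[0,0,0,0,0,0,0.005]]]'

```text
t: 15.02
tool_pos: [0.6349, -0.0675, 0.1411]
tool_rot: [1.147, 1.241, -1.154]
contact_force: [-1.2, 0.6, -1.9]
opening: 0.0205
```

```bash
python3 -c "
from h import *
state();delta((.6346,-.0675,.100),4)"
```

```text
t 15.0167 pos [ 0.6349 -0.0675  0.1411] 
R [[0.001, 0.997, 0.079], [-0.006, 0.079, -0.997], [-1.0, 0.0, 0.006]] F [-1.2  0.6 -1.9] open 0.0205
shift [ 0.0411 -0.0003 -0.0003]
turn [ 0.5   0.35 -0.02]
```

Emit:
arm_command --plan '[[[0.01,0,0,0,0,0,0.005],[0.01,0,0,0,0,0,0.005],[0.01,0,0,0,0,0,0.005],[0.006,0,0,0,0,0,0.005],[0,0,0,0,0,0,0.005]]]'

```text
t: 15.43
tool_pos: [0.6346, -0.0676, 0.1009]
tool_rot: [1.147, 1.241, -1.154]
contact_force: [-0.7, 0.6, -0.7]
opening: 0.0207
```

```bash
python3 -c "
from h import *
state();delta((.6346,-.0675,.099),4)"
```

```text
t 15.4333 pos [ 0.6346 -0.0676  0.1009] 
R [[0.001, 0.997, 0.079], [-0.006, 0.079, -0.997], [-1.0, 0.0, 0.006]] F [-0.7  0.6 -0.7] open 0.0207
shift [ 0.0019  0.0001 -0.0001]
turn [ 0.52  0.35 -0.01]
```

Emit:
arm_command --plan '[[[0,0,0,0,0,0,0.045],[0,0,0,0,0,0,0.045],[0,0,0,0,0,0,0.045],[-0.02,0,0,0,0,0,0.045],[-0.03,0,0,0,0,0,0.045],[-0.04,0,0,0,0,0,0.045],[-0.04,0,0,0,0,0,0.045],[-0.04,0,0,0,0,0,0.06],[0,-0.0245,-0.031,0,0,0,0.06],[0,-0.0245,-0.031,0,0,0,0.06],[0,-0.0245,-0.031,0,0,0,0.06],[0,-0.0245,-0.031,0,0,0,0.06],[0,-0.0245,-0.031,0,0,0,0.06],[0,-0.0245,-0.031,0,0,0,0.06],[0,-0.0245,-0.031,0,0,0,0.06],[0,-0.0245,-0.031,0,0,0,0.06],[0,-0.0245,-0.031,0,0,0,0.06],[0,-0.0245,-0.031,0,0,0,0.06]]]'

```text
t: 16.93
tool_pos: [0.3644, 0.2293, 0.2889]
tool_rot: [1.173, 1.213, -1.142]
contact_force: [0.5, 0.7, -0.5]
opening: 0.0602
```

```bash
sed -i 's/^WR=.*/&+np.array([0,.003])/' h.py
cat > b.py <<'E'
from h import *
import sys
state(); M,im=snap("wrist","wb.png")
print(find("wrist",M,"bobbin0")); print(find("wrist",M,"bobbin0",search_frame))
E
python3 b.py; python3 -c "
from h import *
snap('side'); print(find('side',c2w('side'),'bobbin0'))
print(w2(.02,0));delta((.338,.263,.16),4)"
```

```text
t 16.9333 pos [0.3644 0.2293 0.2889] 
R [[0.03, 0.998, 0.064], [-0.003, 0.064, -0.998], [-1.0, 0.03, 0.005]] F [ 0.5  0.7 -0.5] open 0.0602
[(0.87, array([ 0.629 , -0.0728,  0.0231])), (0.84, array([ 0.4407,  0.3719, -0.0017])), (0.71, array([0.3368, 0.2638, 0.0017]))]
[(0.86, array([ 0.6235, -0.0684,  0.0959])), (0.74, array([0.3371, 0.2649, 0.1006])), (0.64, array([0.4363, 0.3738, 0.0928])), (0.57, array([0.641 , 0.4773, 0.0908]))]
[(0.79, array([0.4426, 0.3722, 0.0005])), (0.68, array([0.3349, 0.2612, 0.0014])), (0.61, array([ 0.6265, -0.0727,  0.0175]))]
[ 0.62435122 -0.03097295]
shift [ 0.1274 -0.0294 -0.0373]
turn [-0.27  0.36 -1.67]
```

Emit:
arm_command --plan '[[[0.02,-0.006,-0.009,0,0.2,-0.9,0.06],[0.02,-0.006,-0.009,0,0.2,-0.9,0.06],[0.02,-0.006,-0.009,0,0,0,0.06],[0.02,-0.006,-0.008,0,0,0,0.06],[0.02,-0.001,0,0,0,0,0.06],[0,0,0,0,0,0,0.06]]]'

```text
t: 17.68
tool_pos: [0.344, 0.258, 0.1815]
tool_rot: [1.173, 1.235, -1.177]
contact_force: [-0.2, -1.2, -1.6]
opening: 0.06
```

```bash
python3 -c "
from h import *
state();delta((.337,.263,.06),4)"
```

```text
t 17.6833 pos [0.344  0.258  0.1815] 
R [[-0.004, 0.999, 0.047], [0.001, 0.047, -0.999], [-1.0, -0.004, -0.001]] F [-0.2 -1.2 -1.6] open 0.06
shift [ 0.1215 -0.0063 -0.0052]
turn [-1.32 -0.07  0.25]
```

Emit:
arm_command --plan '[[[0.02,-0.004,-0.004,0,0,0,0.06],[0.02,-0.003,-0.002,0,0,0,0.06],[0.02,-0.001,0,0,0,0,0.06],[0.02,0,0,0,0,0,0.06],[0.015,0,0,0,0,0,0.06],[0,0,0,0,0,0,0.06]]]'

```text
t: 18.18
tool_pos: [0.3398, 0.2598, 0.0827]
tool_rot: [1.184, 1.23, -1.191]
contact_force: [0.1, -0.4, -0.1]
opening: 0.0599
```

```bash
python3 -c "
from h import *
state();delta((.337,.263,.06),4)"
```

```text
t 18.1833 pos [0.3398 0.2598 0.0827] 
R [[-0.007, 0.999, 0.031], [0.001, 0.031, -1.0], [-1.0, -0.007, -0.001]] F [ 0.1 -0.4 -0.1] open 0.0599
shift [ 0.0228 -0.0026 -0.0032]
turn [-2.21 -0.07  0.38]
```

Emit:
arm_command --plan '[[[0.015,-0.002,-0.002,0,0,0,0.06],[0.013,-0.001,-0.001,0,0,0,0.06],[0,0,0,0,0,0,0.06],[0,0,0,0,0,0,0.03],[0,0,0,0,0,0,0.01],[0,0,0,0,0,0,0.005],[0,0,0,0,0,0,0.005],[0,0,0,0,0,0,0.005]]]'

```text
t: 18.85
tool_pos: [0.3441, 0.262, 0.0615]
tool_rot: [1.197, 1.223, -1.192]
contact_force: [-0.1, -0.1, -0.8]
opening: 0.0206
```

```bash
python3 -c "
from h import *
state();delta((*w2(.02,0),.28),4)"
```

```text
t 18.85 pos [0.3441 0.262  0.0615] 
R [[-0.0, 1.0, 0.021], [0.005, 0.021, -1.0], [-1.0, -0.0, -0.005]] F [-0.1 -0.1 -0.8] open 0.0206
shift [-0.2199  0.2741  0.2978]
turn [-2.8  -0.27 -0.  ]
```

Emit:
arm_command --plan '[[[-0.02,0,0,0,0,0,0.005],[-0.03,0,0,0,0,0,0.005],[-0.04,0,0,0,0,0,0.005],[-0.04,0,0,0,0,0,0.005],[-0.04,0,0,0,0,0,0.005],[-0.03,0,0,0,0,0,0.005],[0,0.027,0.029,-0.5,0,0,0.005],[0,0.027,0.029,-0.5,0,0,0.005],[0,0.027,0.029,-0.5,0,0,0.005],[0,0.027,0.029,-0.5,0,0,0.005],[0,0.027,0.029,-0.5,0,0,0.005],[0,0.027,0.029,-0.5,0,0,0.005],[0,0.027,0.029,0,0,0,0.005],[0,0.027,0.029,0,0,0,0.005],[0,0.027,0.029,0,0,0,0.005],[0,0.02,0.022,0,0,0,0.005],[0,0,0,0,0,0,0.005],[0,0,0,0,0,0,0.005]]]'

```text
t: 20.35
tool_pos: [0.6357, -0.0173, 0.2796]
tool_rot: [1.158, 1.243, -1.132]
contact_force: [0.0, 0.3, -1.2]
opening: 0.0202
```

```bash
cat > d.py <<'E'
from h import *
import sys
y=float(sys.argv[1]); L=float(sys.argv[2])
state();M,im=snap('wrist','wd.png'); p=T()[:3,3]
r=find('wrist',M,'bobbin0'); print(r)
e=proj('wrist',p-[0,0,L-.012],M);print("expected foot px",e)
ms=[d for d in cut_out('wrist','bobbin0') if d["conf"]>.3]
for d in ms:
    v,u=np.nonzero(d["mask"]); k=v<np.percentile(v,3)+2
    w=[np.ptp(u[v==a])+1 for a in range(v.min(),v.max()) if (v==a).any()]
    print(d["conf"],"rows",v.min(),v.max(),"cols top",u[v<v.min()+25].min(),u[v<v.min()+25].max())
print("pocket",w2(.02,y));delta((*w2(.02,y),.16),4)
E
python3 d.py 0 .0615
```

```text
t 20.35 pos [ 0.6357 -0.0173  0.2796] 
R [[0.014, 0.996, 0.086], [0.008, 0.086, -0.996], [-1.0, 0.015, -0.006]] F [ 0.   0.3 -1.2] open 0.0202
[(0.97, array([ 0.6327, -0.0192,  0.2163])), (0.47, array([ 0.6286, -0.0735,  0.0204]))]
expected foot px [311.22095689 273.83487444]
0.7 rows 244 385 cols top 279 331
0.49 rows 257 286 cols top 285 301
pocket [ 0.62435122 -0.03097295]
shift [ 0.1196 -0.0134  0.0152]
turn [ 1.06 -0.36 -0.89]
```

Emit:
arm_command --plan '[[[0.02,-0.003,0.004,0.5,-0.2,-0.5,0.005],[0.03,-0.003,0.004,0.5,-0.2,-0.4,0.005],[0.03,-0.003,0.004,0,0,0,0.005],[0.03,0,0,0,0,0,0.005],[0.02,0,0,0,0,0,0.005],[0,0,0,0,0,0,0.005],[0,0,0,0,0,0,0.005]]]'

```text
t: 21.08
tool_pos: [0.621, -0.0217, 0.1428]
tool_rot: [1.15, 1.243, -1.152]
contact_force: [0.8, -0.2, -0.1]
opening: 0.0204
```

```bash
python3 d.py 0 .0615;  python3 -c "
from h import *
delta((.6275,-.03,.088),4)"
```

```text
t 21.0833 pos [ 0.621  -0.0217  0.1428] 
R [[0.001, 0.997, 0.078], [-0.002, 0.078, -0.997], [-1.0, 0.0, 0.002]] F [ 0.8 -0.2 -0.1] open 0.0204
[(0.94, array([ 0.6162, -0.0211,  0.083 ]))]
expected foot px [312.44067128 273.03731311]
0.66 rows 244 385 cols top 279 331
0.59 rows 381 394 cols top 295 330
pocket [ 0.62435122 -0.03097295]
shift [-0.0145  0.0009  0.0089]
turn [ 0.46  0.18 -0.27]
shift [0.0575 0.0038 0.0079]
turn [ 0.46  0.18 -0.27]
```

View pics/wd.png

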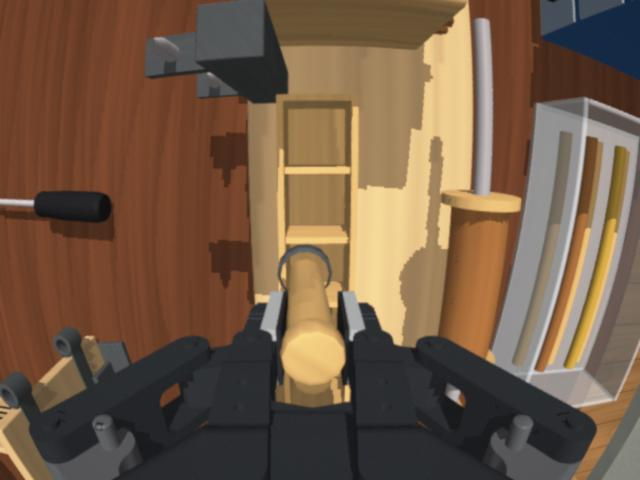

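```bash
python3 -c "
from h import *
M=c2w('wrist')
for y in(.066,.022):print(proj('wrist',(*w2(.02,y),.065),M))
p=ray('wrist',(305,270),.0935,M);q=ray('wrist',(317,261),.065,M);print(p,q);state();print(T()[:3,:3].T@np.append((q-p)[:2],0))"
```

```text
[314.21533798 165.04247946]
[313.82975546 236.67976971]
[ 0.61856059 -0.02144196  0.0935    ] [ 0.62597496 -0.0245486   0.065     ]
t 21.2333 pos [ 0.6228 -0.0222  0.1454] 
R [[0.005, 0.997, 0.078], [-0.003, 0.078, -0.997], [-1.0, 0.005, 0.003]] F [ 0.7  0.2 -0.9] open 0.0203
[4.54690813e-05 7.15016131e-03 3.67385930e-03]
```

```bash
python3 -c "
from h import *
g=cv2.imread('pics/wd.png',0);a=g[80:250,300:345].mean(1).astype(int)
print([(80+i,a[i]) for i in range(0,170,2)])
b=g[180:220,265:370].mean(0).astype(int);print([(265+i,b[i]) for i in range(0,105,2)])"
```

```text
[(80, np.int64(138)), (82, np.int64(138)), (84, np.int64(138)), (86, np.int64(138)), (88, np.int64(138)), (90, np.int64(138)), (92, np.int64(138)), (94, np.int64(132)), (96, np.int64(129)), (98, np.int64(129)), (100, np.int64(109)), (102, np.int64(86)), (104, np.int64(86)), (106, np.int64(86)), (108, np.int64(103)), (110, np.int64(128)), (112, np.int64(130)), (114, np.int64(130)), (116, np.int64(130)), (118, np.int64(130)), (120, np.int64(130)), (122, np.int64(130)), (124, np.int64(130)), (126, np.int64(130)), (128, np.int64(130)), (130, np.int64(129)), (132, np.int64(129)), (134, np.int64(129)), (136, np.int64(130)), (138, np.int64(130)), (140, np.int64(130)), (142, np.int64(130)), (144, np.int64(130)), (146, np.int64(130)), (148, np.int64(129)), (150, np.int64(129)), (152, np.int64(129)), (154, np.int64(129)), (156, np.int64(129)), (158, np.int64(129)), (160, np.int64(129)), (162, np.int64(129)), (164, np.int64(115)), (166, np.int64(143)), (168, np.int64(207)), (170, np.int64(209)), (172, np.int64(202)), (174, np.int64(144)), (176, np.int64(128)), (178, np.int64(128)), (180, np.int
[... 1220 characters left out ...]
(307, np.int64(130)), (309, np.int64(130)), (311, np.int64(132)), (313, np.int64(132)), (315, np.int64(130)), (317, np.int64(129)), (319, np.int64(128)), (321, np.int64(128)), (323, np.int64(131)), (325, np.int64(132)), (327, np.int64(130)), (329, np.int64(126)), (331, np.int64(124)), (333, np.int64(124)), (335, np.int64(125)), (337, np.int64(127)), (339, np.int64(129)), (341, np.int64(129)), (343, np.int64(124)), (345, np.int64(94)), (347, np.int64(87)), (349, np.int64(93)), (351, np.int64(176)), (353, np.int64(200)), (355, np.int64(201)), (357, np.int64(203)), (359, np.int64(198)), (361, np.int64(196)), (363, np.int64(194)), (365, np.int64(193)), (367, np.int64(201)), (369, np.int64(203))]
```

```bash
python3 -c "
from h import *
M=c2w('wrist')
p=ray('wrist',(305,270),.0935,M);q=ray('wrist',(317,276),.065,M);print(p,q);state();print(T()[:3,:3].T@np.append((q-p)[:2],0))"
```

```text
[ 0.61856059 -0.02144196  0.0935    ] [ 0.62677532 -0.03452375  0.065     ]
t 21.2333 pos [ 0.6228 -0.0222  0.1454] 
R [[0.005, 0.997, 0.078], [-0.003, 0.078, -0.997], [-1.0, 0.005, 0.003]] F [ 0.7  0.2 -0.9] open 0.0203
[7.71873733e-05 7.17213649e-03 1.36809916e-02]
```

Emit:
arm_command --plan '[[[0,0.003,0.006,0.2,0,-0.3,0.005],[0,0.003,0.006,0.2,0,0,0.005],[0,0,0,0,0,0,0.005],[0,0,0,0,0,0,0.005]]]'

```text
t: 21.57
tool_pos: [0.6343, -0.0355, 0.1527]
tool_rot: [1.158, 1.23, -1.152]
contact_force: [0.8, 0.5, -0.6]
opening: 0.0207
```

```bash
cat > e.py <<'E'
from h import *
import sys
state();delta(tuple(map(float,sys.argv[1:4])),4)
E
python3 e.py .6298 -.0337 .087
```

```text
t 21.5667 pos [ 0.6343 -0.0355  0.1527] 
R [[0.011, 0.997, 0.07], [-0.006, 0.071, -0.997], [-1.0, 0.01, 0.006]] F [ 0.8  0.5 -0.6] open 0.0207
shift [ 0.0656 -0.0051 -0.0025]
turn [ 0.04  0.36 -0.59]
```

Emit:
arm_command --plan '[[[0.01,-0.003,-0.001,0,0,-0.4,0.005],[0.01,-0.002,-0.001,0,0,-0.2,0.005],[0.01,0,0,0,0,0,0.005],[0.01,0,0,0,0,0,0.005],[0.006,0,0,0,0,0,0.005],[0,0,0,0,0,0,0.005]]]'

```text
t: 22.07
tool_pos: [0.6291, -0.0344, 0.1023]
tool_rot: [1.153, 1.237, -1.161]
contact_force: [0.2, -0.0, -0.4]
opening: 0.0203
```

```bash
python3 e.py .6298 -.0337 .085
```

```text
t 22.0667 pos [ 0.6291 -0.0344  0.1023] 
R [[-0.0, 0.998, 0.07], [-0.006, 0.07, -0.998], [-1.0, -0.0, 0.006]] F [ 0.2 -0.  -0.4] open 0.0203
shift [ 0.0173  0.0008 -0.0007]
turn [-0.    0.36  0.03]
```

Emit:
arm_command --plan '[[[0.008,0,0,0,0,0,0.005],[0.008,0,0,0,0,0,0.005],[0,0,0,0,0,0,0.045],[0,0,0,0,0,0,0.045],[0,0,0,0,0,0,0.045],[-0.02,0,0,0,0,0,0.045],[-0.03,0,0,0,0,0,0.045],[-0.04,0,0,0,0,0,0.045],[-0.04,0,0,0,0,0,0.045],[-0.04,0,0,0,0,0,0.06],[-0.01,-0.014,-0.036,0,0,0,0.06],[0,-0.014,-0.036,0,0,0,0.06],[0,-0.014,-0.036,0,0,0,0.06],[0,-0.014,-0.036,0,0,0,0.06],[0,-0.014,-0.036,0,0,0,0.06],[0,-0.014,-0.036,0,0,0,0.06],[0,-0.014,-0.036,0,0,0,0.06],[0,-0.014,-0.036,0,0,0,0.06],[0,-0.014,-0.036,0,0,0,0.06],[0,-0.014,-0.036,0,0,0,0.06]]]'

```text
t: 23.73
tool_pos: [0.4659, 0.3251, 0.2852]
tool_rot: [1.18, 1.214, -1.15]
contact_force: [0.3, 0.4, 0.7]
opening: 0.0602
```

```bash
python3 b.py; python3 e.py .441 .373 .16
```

```text
t 23.7333 pos [0.4659 0.3251 0.2852] 
R [[0.027, 0.998, 0.055], [-0.001, 0.055, -0.999], [-1.0, 0.026, 0.002]] F [0.3 0.4 0.7] open 0.0602
[(0.78, array([ 0.4397,  0.3725, -0.0018]))]
[(0.78, array([0.4414, 0.375 , 0.1006]))]
t 23.8833 pos [0.4657 0.3256 0.2849] 
R [[0.026, 0.998, 0.06], [-0.001, 0.06, -0.998], [-1.0, 0.026, 0.003]] F [ 0.5 -0.  -0.6] open 0.0601
shift [ 0.1242 -0.025  -0.0491]
turn [-0.58  0.17 -1.48]
```

Emit:
arm_command --plan '[[[0.02,-0.006,-0.013,0,0,-0.8,0.06],[0.02,-0.006,-0.013,0,0,-0.7,0.06],[0.02,-0.005,-0.012,0,0,0,0.06],[0.02,-0.005,-0.012,0,0,0,0.06],[0.02,0,0,0,0,0,0.06],[0.02,0,0,0,0,0,0.06],[0.02,0,0,0,0,0,0.06],[0,0,0,0,0,0,0.06]]]'

```text
t: 24.55
tool_pos: [0.446, 0.3717, 0.1396]
tool_rot: [1.172, 1.227, -1.169]
contact_force: [-0.8, -0.8, -1.6]
opening: 0.06
```

```bash
python3 e.py .4405 .3735 .055
```

```text
t 24.55 pos [0.446  0.3717 0.1396] 
R [[0.005, 0.999, 0.051], [-0.003, 0.051, -0.999], [-1.0, 0.005, 0.003]] F [-0.8 -0.8 -1.6] open 0.06
shift [ 0.0846 -0.0058 -0.0023]
turn [-1.08  0.17 -0.3 ]
```

Emit:
arm_command --plan '[[[0.02,-0.003,-0.002,0,0,0,0.06],[0.02,-0.003,0,0,0,0,0.06],[0.02,0,0,0,0,0,0.06],[0.018,0,0,0,0,0,0.06],[0,0,0,0,0,0,0.06],[0,0,0,0,0,0,0.03],[0,0,0,0,0,0,0.01],[0,0,0,0,0,0,0.005],[0,0,0,0,0,0,0.005],[0,0,0,0,0,0,0.005]]]'

```text
t: 25.38
tool_pos: [0.4478, 0.371, 0.0664]
tool_rot: [1.185, 1.219, -1.169]
contact_force: [-0.9, 1.1, -0.1]
opening: 0.0208
```

```bash
python3 -c "
from h import *
state();delta((*w2(.02,.044),.28),4)"
```

```text
t 25.3833 pos [0.4478 0.371  0.0664] 
R [[0.013, 0.999, 0.042], [0.001, 0.042, -0.999], [-1.0, 0.013, -0.0]] F [-0.9  1.1 -0.1] open 0.0208
shift [-0.2116  0.1612  0.3649]
turn [-1.62 -0.   -0.76]
```

Emit:
arm_command --plan '[[[-0.02,0,0,0,0,0,0.005],[-0.03,0,0,0,0,0,0.005],[-0.04,0,0,0,0,0,0.005],[-0.04,0,0,0,0,0,0.005],[-0.04,0,0,0,0,0,0.005],[-0.03,0,0,0,0,0,0.005],[0,0.0155,0.035,-0.3,0,-0.2,0.005],[0,0.0155,0.035,-0.3,0,-0.2,0.005],[0,0.0155,0.035,-0.3,0,-0.2,0.005],[0,0.0155,0.035,-0.3,0,-0.2,0.005],[0,0.0155,0.035,0,0,0,0.005],[0,0.0155,0.035,0,0,0,0.005],[0,0.0155,0.035,0,0,0,0.005],[0,0.0155,0.035,0,0,0,0.005],[0,0.0155,0.035,0,0,0,0.005],[0,0.0155,0.035,0,0,0,0.005],[0,0,0,0,0,0,0.005],[0,0,0,0,0,0,0.005]]]'

```text
t: 26.88
tool_pos: [0.6299, 0.0176, 0.2949]
tool_rot: [1.171, 1.227, -1.136]
contact_force: [0.9, 0.9, -0.0]
opening: 0.0208
```

```bash
python3 d.py .044 .0664
```

```text
t 26.8833 pos [0.6299 0.0176 0.2949] 
R [[0.025, 0.997, 0.072], [0.006, 0.072, -0.997], [-1.0, 0.025, -0.004]] F [ 0.9  0.9 -0. ] open 0.0208
[(0.74, array([0.6256, 0.0195, 0.2298])), (0.54, array([ 0.6233, -0.0346,  0.0132])), (0.22, array([ 0.4091, -0.1279,  0.1113]))]
expected foot px [310.42121027 270.95320977]
0.84 rows 237 373 cols top 281 332
0.75 rows 245 287 cols top 287 309
pocket [0.62119442 0.01291366]
shift [ 0.1344 -0.0118  0.0068]
turn [ 0.31 -0.22 -1.43]
```

Emit:
arm_command --plan '[[[0.02,-0.002,0.003,0.2,-0.1,-0.7,0.005],[0.03,-0.002,0.003,0.1,-0.1,-0.7,0.005],[0.03,-0.001,0.002,0,0,0,0.005],[0.03,0,0,0,0,0,0.005],[0.02,0,0,0,0,0,0.005],[0,0,0,0,0,0,0.005],[0,0,0,0,0,0,0.005],[0,0,0,0,0,0,0.005]]]'

```text
t: 27.7
tool_pos: [0.6204, 0.0215, 0.1549]
tool_rot: [1.146, 1.251, -1.15]
contact_force: [0.5, 0.2, -0.5]
opening: 0.0207
```

```bash
python3 d.py .044 .0664; python3 e.py .624 .009 .092;python3 -c "
from h import *
g=cv2.imread('pics/wd.png',0);a=g[60:300,300:335].mean(1).astype(int)
print(60,a[::3].tolist())
b=g[150:180,250:370].mean(0).astype(int);print(250,b[::2].tolist())
M=c2w('wrist')
for y in(.11,.066,.022):print(proj('wrist',(*w2(.02,y),.065),M))
for x in(-.002,.042):print(proj('wrist',(*w2(x,.066),.065),M))"
```

```text
t 27.7 pos [0.6204 0.0215 0.1549] 
R [[-0.004, 0.996, 0.084], [0.0, 0.084, -0.996], [-1.0, -0.004, -0.001]] F [ 0.5  0.2 -0.5] open 0.0207
[(0.98, array([0.6141, 0.024 , 0.091 ]))]
expected foot px [314.22986307 271.42549693]
0.96 rows 383 407 cols top 295 321
0.87 rows 237 373 cols top 280 332
pocket [0.62119442 0.01291366]
shift [-0.0026 -0.0016  0.0079]
turn [ 0.76  0.   -0.05]
t 27.85 pos [0.6221 0.0209 0.1574] 
R [[0.001, 0.997, 0.083], [0.0, 0.083, -0.997], [-1.0, 0.001, 0.0]] F [-0.  -0.9 -0. ] open 0.0207
shift [0.0654 0.0008 0.012 ]
turn [ 0.76  0.   -0.05]
60 [93, 93, 93, 83, 66, 58, 124, 110, 88, 86, 88, 89, 89, 90, 87, 110, 144, 144, 144, 144, 144, 144, 144, 144, 144, 144, 144, 144, 144, 144, 144, 144, 144, 144, 133, 116, 134, 133, 133, 133, 133, 133, 132, 132, 132, 132, 132, 132, 132, 132, 132, 131, 132, 131, 100, 102, 111, 180, 213, 184, 103, 104, 116, 122, 127, 138, 143, 144, 144, 145, 146, 147, 147, 157, 167, 169, 168, 168, 170, 171]
250 [94, 96, 96, 96, 97, 92, 76, 71, 74, 80, 85, 89, 89, 85, 86, 87, 81, 82, 104, 135, 138, 139, 139, 138, 138, 138, 137, 136, 136, 137, 137, 136, 135, 134, 134, 135, 135, 134, 133, 132, 135, 136, 137, 136, 135, 128, 120, 120, 130, 136, 137, 136, 135, 137, 138, 140, 141, 141, 142, 143]
[311.28007782 163.17798402]
[310.65203064 231.36061326]
[310.10685675 294.45635569]
[276.81322109 231.10649821]
[344.4917474  231.70906394]
```

View pics/wd.png

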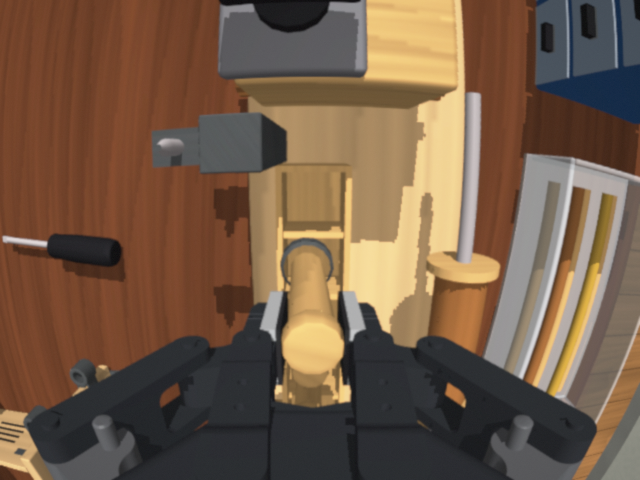

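Emit:
arm_command --plan '[[[0.003,0.002,0.006,0.2,0,0,0.005],[0.003,0.001,0.006,0.2,0,-0.3,0.005],[0,0,0,0,0,0,0.005],[0,0,0,0,0,0,0.005]]]'

```text
t: 28.18
tool_pos: [0.6297, 0.0074, 0.1566]
tool_rot: [1.154, 1.239, -1.151]
contact_force: [-0.3, 0.3, -0.4]
opening: 0.0206
```

```bash
python3 e.py .627 .008 .092
```

```text
t 28.1833 pos [0.6297 0.0074 0.1566] 
R [[0.005, 0.997, 0.075], [-0.002, 0.075, -0.997], [-1.0, 0.004, 0.002]] F [-0.3  0.3 -0.4] open 0.0206
shift [ 0.0645 -0.0029 -0.0009]
turn [ 0.32  0.12 -0.25]
```

Emit:
arm_command --plan '[[[0.01,-0.002,0,0,0,-0.2,0.005],[0.01,-0.001,0,0,0,0,0.005],[0.01,0,0,0,0,0,0.005],[0.01,0,0,0,0,0,0.005],[0.01,0,0,0,0,0,0.005],[0.005,0,0,0,0,0,0.005],[0,0,0,0,0,0,0.005]]]'

```text
t: 28.77
tool_pos: [0.6256, 0.0066, 0.0946]
tool_rot: [1.152, 1.243, -1.156]
contact_force: [-0.8, 0.3, -0.6]
opening: 0.0208
```

```bash
python3 e.py .627 .008 .088
```

```text
t 28.7667 pos [0.6256 0.0066 0.0946] 
R [[-0.001, 0.997, 0.074], [-0.002, 0.074, -0.997], [-1.0, -0.001, 0.002]] F [-0.8  0.3 -0.6] open 0.0208
shift [ 0.0066  0.0015 -0.0013]
turn [0.27 0.09 0.08]
```

Emit:
arm_command --plan '[[[0.003,0,0,0,0,0,0.045],[0,0,0,0,0,0,0.045],[0,0,0,0,0,0,0.045],[-0.02,0,0,0,0,0,0.045],[-0.03,0,0,0,0,0,0.045],[-0.04,0,0,0,0,0,0.045],[-0.04,0,0,0,0,0,0.045],[-0.04,0,0,0,0,0,0.05],[-0.04,0,0,0,0,0,0.05],[0,-0.025,0.025,0,0,0,0.05],[0,-0.025,0.025,0,0,0,0.05],[0,-0.025,0.025,0,0,0,0.05],[0,-0.025,0.025,0,0,0,0.05],[0,-0.025,0.025,0,0,0,0.05],[0,-0.025,0.025,0,0,0,0.05],[0,-0.02,0.025,0,0,0,0.05],[0,0,0,0,0,0,0.05],[0,0,0,0,0,0,0.05]]]'

```text
t: 30.27
tool_pos: [0.467, -0.1879, 0.3278]
tool_rot: [1.152, 1.216, -1.14]
contact_force: [0.5, 0.8, -1.0]
opening: 0.0498
```

Run:
```python
from h import *
state(); M,im=snap("wrist","w5.png")
for t in["door","knuckle_low","knuckle_high","door_edge","bobbin0","pin_high"]: print(t,find("wrist",M,t))
d=cut_out("wrist","door")
for x in d[:3]:
    v,u=np.nonzero(x["mask"]); print(x["conf"],u.min(),u.max(),v.min(),v.max())
```

```text
t 30.2667 pos [ 0.467  -0.1879  0.3278] 
R [[0.026, 0.997, 0.079], [-0.014, 0.079, -0.997], [-1.0, 0.024, 0.016]] F [ 0.5  0.8 -1. ] open 0.0498
door [(0.92, array([ 0.3296, -0.2476,  0.0027])), (0.86, array([ 2.912e-01, -5.552e-01,  3.000e-04])), (0.71, array([ 0.4091, -0.1268,  0.0051]))]
knuckle_low [(0.96, array([ 0.2958, -0.5581,  0.0166])), (0.78, array([ 0.4093, -0.1192,  0.0322])), (0.7, array([ 0.332 , -0.2473,  0.0165]))]
knuckle_high [(0.75, array([ 0.3316, -0.2436,  0.072 ])), (0.7, array([ 0.2927, -0.5573,  0.0751])), (0.68, array([ 0.4088, -0.1242,  0.1119])), (0.44, array([ 0.3745, -0.0066,  0.0035]))]
door_edge [(0.83, array([ 0.2818, -0.3901, -0.0016])), (0.67, array([ 0.458 , -0.3523,  0.0017])), (0.6, array([ 0.1805, -0.2784,  0.0004])), (0.5, array([ 0.6263, -0.03  ,  0.0196]))]
bobbin0 [(0.96, array([ 0.6249, -0.0361,  0.0152])), (0.95, array([ 0.6272, -0.0717,  0.023 ])), (0.67, array([0.6197, 0.0126, 0.0201]))]
pin_high [(0.6, array([ 0.6019, -0.0319, -0.0019]))]
0.98 162 188 329 445
0.79 237 294 135 379
0.75 70 203 233 275
```

View pics/w5.png

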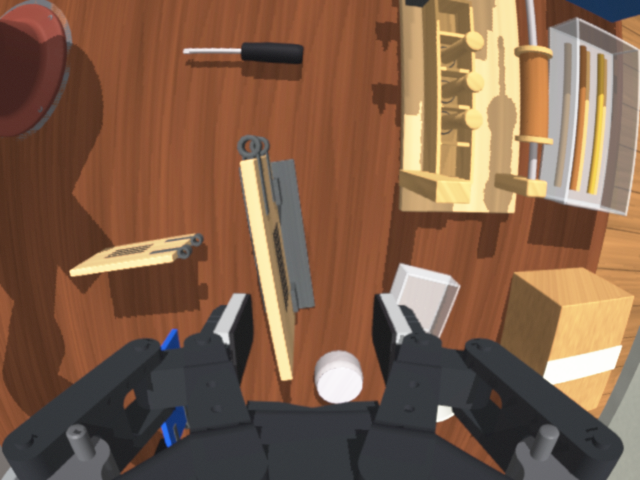

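The picture shows all three bobbins standing in separate pockets, heads at (475,42), (475,83) and (468,120). The door's top edge runs from (248,160) to (286,380), with the knuckle ring at (249,147).

Run:
```python
from h import *
M=c2w("wrist")
a=ray("wrist",(248,160),.156,M);b=ray("wrist",(286,378),.156,M);k=ray("wrist",(249,147),.131,M)
d=(a-b)[:2]; print(a,b,k,np.linalg.norm(d),"yaw",np.degrees(np.arctan2(-d[0],d[1])))
g=a+(b-a)/np.linalg.norm(b-a)*.083; print("grasp y=-95",g)
delta((g[0],g[1],.20),np.degrees(np.arctan2(-d[0],d[1]))); state()
```

```text
[ 0.41301937 -0.13392754  0.156     ] [ 0.45762547 -0.3452294   0.156     ] [ 0.40952776 -0.12329479  0.131     ] 0.21595874014742789 yaw 11.920202863534481
grasp y=-95 [ 0.43016295 -0.21513775  0.156     ]
shift [ 0.1257 -0.0428  0.024 ]
turn [-7.13  0.9  -1.19]
t 30.6667 pos [ 0.4679 -0.186   0.3262] 
R [[0.023, 0.996, 0.083], [-0.012, 0.084, -0.996], [-1.0, 0.022, 0.014]] F [-0.6  0.4  0.4] open 0.05
```

Emit:
arm_command --plan '[[[0.01,-0.02,0.013,0,0.4,-0.6,0.05],[0.01,-0.02,0.013,0,0.4,-0.6,0.05],[0.02,0,0,-3.7,0,0,0.05],[0.02,0,0,-3.7,0,0,0.05],[0.02,0,0,0,0,0,0.05],[0.02,0,0,0,0,0,0.05],[0,0,0,0,0,0,0.05],[0,0,0,0,0,0,0.05]]]'

```text
t: 31.33
tool_pos: [0.4325, -0.2138, 0.2231]
tool_rot: [1.04, 1.307, -1.039]
contact_force: [-0.0, 0.3, 0.5]
opening: 0.0501
```

```bash
sed -i 's/,4)$/,float(sys.argv[4]) if len(sys.argv)>4 else 4)/' e.py; python3 e.py .429 -.216 .122 12.3
```

```text
t 31.3333 pos [ 0.4325 -0.2138  0.2231] 
R [[0.002, 0.974, 0.226], [-0.001, 0.226, -0.974], [-1.0, 0.002, 0.001]] F [-0.   0.3  0.5] open 0.0501
shift [ 0.1011 -0.0041  0.0012]
turn [ 0.78  0.05 -0.09]
```

Emit:
arm_command --plan '[[[0.02,-0.002,0.001,0.4,0,0,0.05],[0.02,-0.002,0,0.4,0,0,0.05],[0.02,0,0,0,0,0,0.05],[0.02,0,0,0,0,0,0.05],[0.018,0,0,0,0,0,0.05],[0,0,0,0,0,0,0.05],[0,0,0,0,0,0,0.05]]]'

```text
t: 31.92
tool_pos: [0.4363, -0.2183, 0.1336]
tool_rot: [1.046, 1.286, -1.043]
contact_force: [-0.2, -0.4, 0.2]
opening: 0.0499
```

```bash
python3 e.py .429 -.216 .122 12.3
```

```text
t 31.9167 pos [ 0.4363 -0.2183  0.1336] 
R [[0.015, 0.976, 0.216], [-0.01, 0.216, -0.976], [-1.0, 0.013, 0.013]] F [-0.2 -0.4  0.2] open 0.0499
shift [ 0.0115 -0.0068 -0.0039]
turn [ 0.17  0.73 -0.73]
```

Emit:
arm_command --plan '[[[0.006,-0.004,-0.002,0,0.4,-0.4,0.05],[0.006,-0.003,-0.001,0,0.3,-0.3,0.05],[0,0,0,0,0,0,0.05],[0,0,0,0,0,0,0.03],[0,0,0,0,0,0,0.01],[0,0,0,0,0,0,0.005],[0,0,0,0,0,0,0.005],[0,0,0,0,0,0,0.005],[0,0,0,0,0,0,0.005]]]' --squeeze 90

```text
t: 32.67
tool_pos: [0.4311, -0.2192, 0.1281]
tool_rot: [1.045, 1.296, -1.047]
contact_force: [-0.8, 0.4, 1.1]
opening: 0.0107
```

```bash
python3 e.py .429 -.216 .122 12.3
```

```text
t 32.6667 pos [ 0.4311 -0.2192  0.1281] 
R [[0.006, 0.976, 0.216], [-0.006, 0.216, -0.976], [-1.0, 0.004, 0.007]] F [-0.8  0.4  1.1] open 0.0107
shift [ 0.0061 -0.0014 -0.0036]
turn [ 0.16  0.41 -0.24]
```

Emit:
arm_command --plan '[[[-0.01,0,0,0,0.2,0,0.005],[-0.02,0,0,0,0.2,0,0.005],[-0.02,0,0,0,0,0,0.005],[-0.02,0,0,0,0,0,0.005],[0,0,0,2.7,0,0,0.005],[0,0,0,2.8,0,0,0.005],[0,0,0,2.7,0,0,0.005],[0,0.008,-0.02,0,0,0,0.005],[0,0.012,-0.028,0,0,0,0.005],[0,0.012,-0.03,0,0,0,0.005],[0,0.012,-0.03,0,0,0,0.005],[0,0.012,-0.03,0,0,0,0.005],[0,0.012,-0.03,0,0,0,0.005],[0,0.01,-0.02,0,0,0,0.005],[0,0,0,0,0,0,0.005],[0,0,0,0,0,0,0.005],[0,0,0,0,0,0,0.005]]]'

```text
t: 34.08
tool_pos: [0.4967, -0.0139, 0.2034]
tool_rot: [1.171, 1.248, -1.15]
contact_force: [-0.0, -0.3, -4.8]
opening: 0.0106
```

```bash
cat > k.py <<'E'
from h import *
state()
for cam in("wrist","scene","side"):
    M,im=snap(cam,"k_%s.png"%cam)
    for t in["knuckle_high","knuckle_low","pin_high","pin_low","door_edge","door_edge_home"]:
        print(cam,t,*[(c,p.tolist()) for c,p in find(cam,M,t) if p[0]>.44 and .0<=p[2]<.25 and p[1]>-.25])
state()
E
python3 k.py; python3 e.py .497 -.016 .177 4.1
```

```text
t 34.0833 pos [ 0.4967 -0.0139  0.2034] 
R [[0.003, 0.998, 0.068], [0.014, 0.067, -0.998], [-1.0, 0.004, -0.014]] F [-0.  -0.3 -4.8] open 0.0106
wrist knuckle_high (0.7, [0.4907, 0.0823, 0.1899])
wrist knuckle_low (0.44, [0.6267, -0.0368, 0.0175])
wrist pin_high (0.64, [0.5524, 0.0859, 0.1263])
wrist pin_low (0.73, [0.5536, 0.0863, 0.0484]) (0.59, [0.5484, 0.087, 0.1237])
wrist door_edge (0.52, [0.5514, 0.0863, 0.0502])
wrist door_edge_home
scene knuckle_high (0.62, [0.4903, 0.0827, 0.1867]) (0.6, [0.6373, 0.3755, 0.0001])
scene knuckle_low
scene pin_high (0.9, [0.5519, 0.0873, 0.1274]) (0.39, [0.6248, -0.0349, 0.0167]) (0.34, [0.6001, -0.0363, -0.0])
scene pin_low (0.82, [0.5464, 0.0856, 0.0471]) (0.71, [0.5948, 0.1592, 0.1555])
scene door_edge (0.67, [0.5016, -0.1449, 0.0772])
scene door_edge_home (0.68, [0.5689, -0.1439, 0.0284])
side knuckle_high (0.72, [0.4923, 0.0847, 0.1865])
side knuckle_low (0.89, [0.4899, 0.083, 0.1092])
side pin_high (0.57, [0.5496, 0.0856, 0.1255])
side pin_low (0.74, [0.5434, 0.0839, 0.0453])
side door_edge
side door_edge_home (0.97, [0.5684, -0.146, 0.0228]) (0.7, [0.5475, 0.0894, 0.0482])
t 35.1333 pos [ 0.4969 -0.014   0.2034] 
R [[0.004, 0.998, 0.067], [0.014, 0.067, -0.998], [-1.0, 0.005, -0.014]] F [-0.7  0.3 -3.6] open 0.0107
t 35.1333 pos [ 0.4969 -0.014   0.2034] 
R [[0.004, 0.998, 0.067], [0.014, 0.067, -0.998], [-1.0, 0.005, -0.014]] F [-0.7  0.3 -3.6] open 0.0107
shift [ 0.0264 -0.0001  0.0023]
turn [-0.27 -0.78 -0.27]
```

View pics/k_wrist.png

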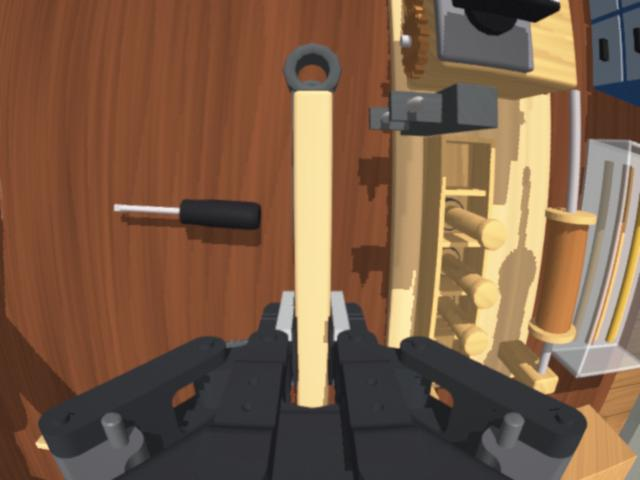

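Emit:
arm_command --plan '[[[0.006,0.008,0,0,-0.4,-0.1,0.005],[0.006,0.01,0,0,-0.4,-0.1,0.005],[0.006,0.01,0,0,0,0,0.005],[0.005,0.004,0,0,0,0,0.005],[0,0,0,0,0,0,0.005],[0,0,0,0,0,0,0.005]]]'

```text
t: 35.63
tool_pos: [0.5301, -0.0117, 0.1803]
tool_rot: [1.16, 1.238, -1.159]
contact_force: [0.4, -0.7, -3.2]
opening: 0.0105
```

Run:
```python
from h import *
state(); M,im=snap("wrist")
print(find("wrist",M,"pin_high"),find("wrist",M,"knuckle_high"))
cv2.imwrite("pics/c5.png",cv2.resize(im[30:150,280:440],None,fx=4.5,fy=4.5,interpolation=2)[:,:,::-1])
p=T()[:3,3]
print(proj("wrist",p+T()[:3,:3]@[-.003,0,-.0975],M),proj("wrist",(.5497,.0858,.149),M))
```

```text
t 35.6333 pos [ 0.5301 -0.0117  0.1803] 
R [[0.002, 0.998, 0.067], [-0.001, 0.067, -0.998], [-1.0, 0.002, 0.001]] F [ 0.4 -0.7 -3.2] open 0.0105
[(0.79, array([0.55  , 0.0878, 0.1249]))] [(0.81, array([0.523 , 0.0829, 0.1675])), (0.16, array([ 0.3722, -0.0046,  0.0036]))]
[312.99862057  68.7095251 ] [368.90605986  88.6454498 ]
```

View pics/c5.png

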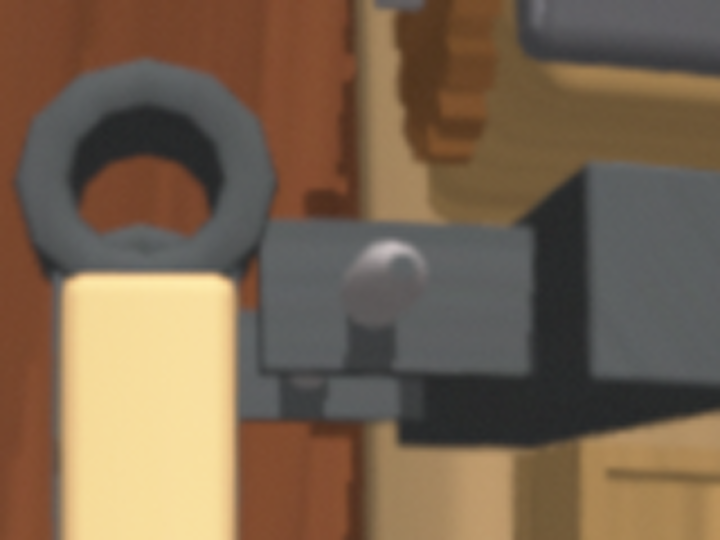

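Emit:
arm_command --plan '[[[0,0.007,0,0,0,0,0.005],[0,0.008,0.001,0,0,0,0.005],[0,0.006,0.001,0,0,0,0.005],[0,0,0,0,0,0,0.005],[0,0,0,0,0,0,0.005]]]'

```text
t: 36.2
tool_pos: [0.5538, -0.0127, 0.1825]
tool_rot: [1.162, 1.234, -1.157]
contact_force: [1.1, -0.4, -3.7]
opening: 0.0107
```

```bash
python3 e.py .5562 -.0117 .175 4.1
```

```text
t 36.2 pos [ 0.5538 -0.0127  0.1825] 
R [[0.006, 0.998, 0.066], [-0.002, 0.066, -0.998], [-1.0, 0.006, 0.002]] F [ 1.1 -0.4 -3.7] open 0.0107
shift [ 0.0075  0.0025 -0.0009]
turn [-0.31  0.13 -0.34]
```

Emit:
arm_command --plan '[[[0.002,0.003,-0.001,0,0,-0.3,0.005],[0.002,0,0,0,0,0,0.005],[0,0,0,0,0,0,0.005]]]'

```text
t: 36.45
tool_pos: [0.5572, -0.0115, 0.1783]
tool_rot: [1.159, 1.238, -1.161]
contact_force: [-0.6, -0.0, -3.9]
opening: 0.0107
```

```bash
python3 e.py .5562 -.0117 .175 4.1
python3 - <<'E'
from h import *
M,im=snap("wrist")
cv2.imwrite("pics/c6.png",cv2.resize(im[30:130,250:400],None,fx=5,fy=5,interpolation=2)[:,:,::-1])
print(proj("wrist",T()[:3,3]+T()[:3,:3]@[-.003,0,-.0975],M),proj("wrist",(.5497,.0861,.149),M))
E
```

```text
t 36.45 pos [ 0.5572 -0.0115  0.1783] 
R [[0.0, 0.998, 0.066], [-0.002, 0.066, -0.998], [-1.0, 0.0, 0.002]] F [-0.6 -0.  -3.9] open 0.0107
shift [ 0.0033 -0.0011  0.0002]
turn [-0.31  0.12 -0.  ]
[313.22649161  68.73829226] [310.55690103  82.71683082]
```

View pics/c6.png

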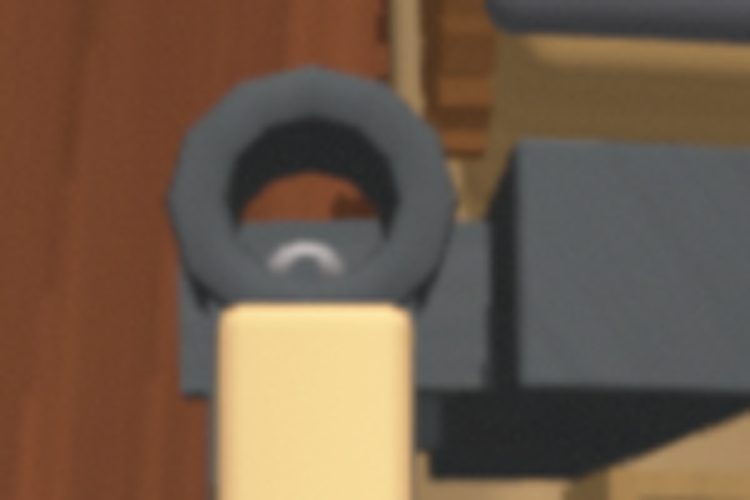

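The pin tip shows inside the bore at crop (306,265), where it should be. Lowering gently.

Emit:
arm_command --plan '[[[0.005,-0.0007,0,0,0,0,0.005],[0.005,0,0,0,0,0,0.005],[0.004,0,0,0,0,0,0.005],[0.004,0,0,0,0,0,0.005],[0,0,0,0,0,0,0.005]]]'

```text
t: 36.92
tool_pos: [0.5557, -0.0114, 0.158]
tool_rot: [1.159, 1.239, -1.162]
contact_force: [-0.5, -0.1, -2.7]
opening: 0.0106
```

```bash
python3 e.py .5565 -.0117 .144 4.1
```

```text
t 36.9167 pos [ 0.5557 -0.0114  0.158 ] 
R [[-0.001, 0.998, 0.066], [-0.002, 0.066, -0.998], [-1.0, -0.001, 0.002]] F [-0.5 -0.1 -2.7] open 0.0106
shift [0.014  0.0008 0.0003]
turn [-0.31  0.11  0.04]
```

Emit:
arm_command --plan '[[[0.004,0.0006,0,0,0,0,0.005],[0.004,0,0,0,0,0,0.005],[0.003,0,0,0,0,0,0.005],[0,0,0,0,0,0,0.005]]]'

```text
t: 37.25
tool_pos: [0.556, -0.0114, 0.1453]
tool_rot: [1.158, 1.239, -1.162]
contact_force: [0.3, -0.0, -3.2]
opening: 0.0107
```

```bash
python3 e.py .5565 -.0117 .144 4.1
```

```text
t 37.25 pos [ 0.556  -0.0114  0.1453] 
R [[-0.001, 0.998, 0.066], [-0.002, 0.066, -0.998], [-1.0, -0.002, 0.002]] F [ 0.3 -0.  -3.2] open 0.0107
shift [0.0013 0.0005 0.0003]
turn [-0.31  0.1   0.09]
```

Emit:
arm_command --plan '[[[0.0015,0,0,0,0,0,0.005],[0.001,0,0,0,0,0,0.005],[0,0,0,0,0,0,0.005]]]'

```text
t: 37.5
tool_pos: [0.5564, -0.0115, 0.1435]
tool_rot: [1.159, 1.239, -1.162]
contact_force: [-0.3, -0.2, -2.2]
opening: 0.0108
```

```bash
python3 e.py .5565 -.0117 .144 4.1
```

```text
t 37.5 pos [ 0.5564 -0.0115  0.1435] 
R [[-0.001, 0.998, 0.066], [-0.002, 0.066, -0.998], [-1.0, -0.001, 0.002]] F [-0.3 -0.2 -2.2] open 0.0108
shift [-0.0005  0.      0.0002]
turn [-0.31  0.1   0.04]
```

Nearly seated; I'll release, let it settle, rise, and check.

Emit:
arm_command --plan '[[[0,0,0,0,0,0,0.014],[0,0,0,0,0,0,0.018],[0,0,0,0,0,0,0.03],[0,0,0,0,0,0,0.03],[0,0,0,0,0,0,0.03],[-0.01,0,0,0,0,0,0.03],[-0.02,0,0,0,0,0,0.03],[-0.03,0,0,0,0,0,0.03],[-0.04,0,0,0,0,0,0.04],[-0.04,0,0,0,0,0,0.04],[0,0,0,0,0,0,0.04],[0,0,0,0,0,0,0.04]]]'

```text
t: 38.5
tool_pos: [0.5571, -0.0113, 0.2963]
tool_rot: [1.16, 1.233, -1.158]
contact_force: [-0.4, 1.0, -0.8]
opening: 0.0403
```

```bash
python3 k.py
python3 - <<'E'
from h import *
a=cv2.imread("pics/k_wrist.png"); b=cv2.imread("pics/k_side.png")[190:350,195:300]
cv2.imwrite("pics/c7.png",cv2.hconcat([cv2.resize(a,(480,360)),cv2.resize(b,(236,360),interpolation=2)]))
E
```

```text
t 38.5 pos [ 0.5571 -0.0113  0.2963] 
R [[0.005, 0.998, 0.066], [-0.004, 0.066, -0.998], [-1.0, 0.005, 0.004]] F [-0.4  1.  -0.8] open 0.0403
wrist knuckle_high (0.87, [0.548, 0.0815, 0.1291])
wrist knuckle_low (0.76, [0.5526, 0.0922, 0.0487])
wrist pin_high (0.85, [0.5502, 0.0854, 0.1263])
wrist pin_low (0.73, [0.5513, 0.0858, 0.0485])
wrist door_edge
wrist door_edge_home (0.92, [0.5668, -0.1434, 0.0215])
scene knuckle_high (0.92, [0.5483, 0.0831, 0.1264])
scene knuckle_low (0.67, [0.5462, 0.0874, 0.0479])
scene pin_high (0.84, [0.5498, 0.0864, 0.1269]) (0.15, [0.6271, -0.0336, 0.0133])
scene pin_low (0.7, [0.5465, 0.0883, 0.0454])
scene door_edge (0.95, [0.562, -0.1417, 0.0119]) (0.58, [0.6181, 0.0104, 0.019])
scene door_edge_home (0.88, [0.5653, -0.1418, 0.0239])
side knuckle_high (0.72, [0.5502, 0.0861, 0.125])
side knuckle_low (0.56, [0.5483, 0.0851, 0.0477])
side pin_high (0.93, [0.5465, 0.0881, 0.1239])
side pin_low (0.82, [0.5467, 0.0858, 0.0457]) (0.55, [0.5476, 0.0842, 0.1223])
side door_edge (0.72, [0.5669, -0.1412, 0.0051])
side door_edge_home (0.72, [0.5674, -0.1433, 0.023]) (0.62, [0.5491, 0.0848, 0.1241])
t 39.55 pos [ 0.5564 -0.0113  0.2934] 
R [[0.001, 0.998, 0.066], [-0.003, 0.066, -0.998], [-1.0, 0.001, 0.003]] F [-0.9  0.4 -0.3] open 0.0401
```

View pics/c7.png

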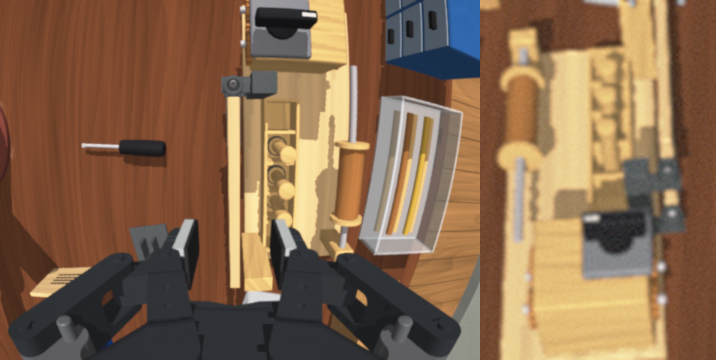

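The door is on both pins (knuckle undersides at z ≈ 0.127 and 0.048) and lies closed against the strike side. Next I turn the isolator back on.

Emit:
arm_command --plan '[[[0,0.0107,-0.034,0,0,0,0.045],[0,0.0107,-0.034,0,0,0,0.045],[0,0.0107,-0.034,0,0,0,0.045],[0,0.0107,-0.034,0,0,0,0.045],[0,0.01,-0.033,0,0,0,0.045],[0,0,0,-7,0,0,0.045],[0,0,0,-7,0,0,0.045],[0,0,0,-7,0,0,0.045],[0,0,0,-7,0,0,0.045],[0,0,0,-7,0,0,0.045],[0,0,0,-7,0,0,0.045],[0,0,0,-7,0,0,0.045],[0,0,0,-7,0,0,0.045],[0,0,0,-7,0,0,0.045],[0,0,0,-7,0,0,0.045],[0,0,0,-7,0,0,0.045],[0,0,0,-7,0,0,0.045],[0,0,0,-6,0,0,0.045],[0,0,0,0,0,0,0.045]]]'

```text
t: 41.13
tool_pos: [0.6005, 0.1699, 0.292]
tool_rot: [-0.08, 1.568, 0.074]
contact_force: [0.8, -0.7, -0.7]
opening: 0.045
```

```bash
python3 e.py .598 .161 .22 94.1; python3 -c "
from h import *
M,im=snap('wrist');print(find('wrist',M,'isolator_bar'))"
```

```text
t 41.1333 pos [0.6005 0.1699 0.292 ] 
R [[0.002, -0.098, 0.995], [-0.004, 0.995, 0.098], [-1.0, -0.004, 0.001]] F [ 0.8 -0.7 -0.7] open 0.045
shift [ 0.072  -0.0084 -0.0035]
turn [1.53 0.08 0.21]
[(0.78, array([0.6009, 0.1603, 0.1539]))]
```

Emit:
arm_command --plan '[[[0.02,-0.004,-0.001,1.0,0,0,0.045],[0.02,-0.004,-0.001,0.5,0,0,0.045],[0.03,0,0,0,0,0,0.045],[0.02,0,0,0,0,0,0.045],[0,0,0,0,0,0,0.045],[0,0,0,0,0,0,0.045]]]'

```text
t: 41.73
tool_pos: [0.6013, 0.1615, 0.2024]
tool_rot: [-0.043, 1.562, 0.038]
contact_force: [0.0, -0.5, 1.5]
opening: 0.0454
```

```bash
python3 e.py .599 .161 .15 94.1
```

```text
t 41.7333 pos [0.6013 0.1615 0.2024] 
R [[0.008, -0.051, 0.999], [-0.003, 0.999, 0.052], [-1.0, -0.003, 0.008]] F [ 0.  -0.5  1.5] open 0.0454
shift [ 0.0524 -0.0002 -0.0027]
turn [-1.15  0.47  0.18]
```

Emit:
arm_command --plan '[[[0.018,0,-0.001,-1.0,0.3,0,0.045],[0.018,0,-0.001,0,0,0,0.045],[0.014,0,0,0,0,0,0.045],[0,0,0,0,0,0,0.045],[0,0,0,0,0,0,0.02],[0,0,0,0,0,0,0.005],[0,0,0,0,0,0,0.005],[0,0,0,0,0,0,0.005],[0,0,0,0,0,0,0.005]]]' --squeeze 40

```text
t: 42.48
tool_pos: [0.6029, 0.1604, 0.155]
tool_rot: [-0.059, 1.559, 0.05]
contact_force: [-0.2, -0.6, -3.9]
opening: 0.0127
```

Emit:
arm_command --plan '[[[0,0,0,6,0,0,0.005],[0,0,0,6,0,0,0.005],[0,0,0,6,0,0,0.005],[0,0,0,6,0,0,0.005],[0,0,0,6,0,0,0.005],[0,0,0,6,0,0,0.005],[0,0,0,6,0,0,0.005],[0,0,0,6,0,0,0.005]]]'

```text
t: 43.15
tool_pos: [0.6018, 0.1573, 0.155]
tool_rot: [0.622, 1.466, -0.634]
contact_force: [-1.1, -1.3, -2.4]
opening: 0.0129
```

```bash
python3 e.py .599 .161 .15 34; python3 -c "
from h import *
print(ctrl.get_obs()['wrist_torque'])"
```

```text
t 43.15 pos [0.6018 0.1573 0.155 ] 
R [[0.008, 0.721, 0.693], [-0.012, 0.693, -0.721], [-1.0, -0.002, 0.014]] F [-1.1 -1.3 -2.4] open 0.0129
shift [ 0.0049  0.0005 -0.0047]
turn [9.86 0.81 0.07]
[-0.14518258  0.14607284  0.15280836]
```

Emit:
arm_command --plan '[[[0,0,-0.001,5,0,0,0.005],[0,0,-0.001,5,0,0,0.005],[0,0,0,3,0,0,0.005],[0,0,0,2,0,0,0.005],[0,0,0,0,0,0,0.005]]]'

```text
t: 43.57
tool_pos: [0.6012, 0.1567, 0.1551]
tool_rot: [0.824, 1.386, -0.841]
contact_force: [0.6, -0.6, -3.5]
opening: 0.0131
```

```bash
python3 e.py .599 .161 .15 34; python3 -c "
from h import *
print(ctrl.get_obs()['wrist_torque'])"
```

```text
t 43.5667 pos [0.6012 0.1567 0.1551] 
R [[0.011, 0.878, 0.478], [-0.019, 0.478, -0.878], [-1.0, 0.001, 0.022]] F [ 0.6 -0.6 -3.5] open 0.0131
shift [ 0.005   0.0002 -0.0049]
turn [-5.43  1.23  0.03]
[-0.09507837 -0.09676151  1.65496291]
```

Hard stop felt (1.65 N m), so the isolator is fully on. I'll release, rise, and take a last check.

Emit:
arm_command --plan '[[[0,0,0,0,0,0,0.045],[0,0,0,0,0,0,0.045],[0,0,0,0,0,0,0.045],[-0.02,0,0,0,0,0,0.045],[-0.04,0,0,0,0,0,0.045],[-0.04,0,0,0,0,0,0.045],[-0.04,0,0,0,0,0,0.045],[-0.03,0,0,0,0,0,0.045],[0,-0.03,0,0,0,0,0.045],[0,-0.03,0,0,0,0,0.045],[0,-0.03,0,0,0,0,0.045],[0,0,0,0,0,0,0.045],[0,0,0,0,0,0,0.045]]]'

```text
t: 44.65
tool_pos: [0.5203, 0.1162, 0.3434]
tool_rot: [0.838, 1.371, -0.835]
contact_force: [-0.1, 0.7, -0.2]
opening: 0.045
```

Run:
```python
from h import *
state()
for cam in("scene","side"):
    M,im=snap(cam,"f_%s.png"%cam)
    for t in["bobbin0","knuckle_high","knuckle_low","door_edge","isolator_bar"]:
        print(cam,t,*[(c,p.tolist()) for c,p in find(cam,M,t) if p[0]>.5 and p[1]>-.25])
M,im=snap("wrist"); print(find("wrist",M,"isolator_bar"),[(c,p) for c,p in find("wrist",M,"bobbin0")])
# direction of the dark bar at its top height
pts=[]
g=im.max(2)
for x in np.arange(.555,.645,.002):
    for y in np.arange(.115,.205,.002):
        u,v=proj("wrist",(x,y,.169),M).round().astype(int)
        if 0<=u<640 and 0<=v<480 and g[v,u]<45: pts.append((x,y))
pts=np.array(pts)
if len(pts)>5:
    w,V=np.linalg.eigh(np.cov(pts.T)); print(len(pts),pts.mean(0),"bar yaw",np.degrees(np.arctan2(V[1,1],V[0,1])),w)
```

```text
t 44.65 pos [0.5203 0.1162 0.3434] 
R [[0.028, 0.882, 0.471], [-0.014, 0.472, -0.882], [-1.0, 0.018, 0.026]] F [-0.1  0.7 -0.2] open 0.045
scene bobbin0 (0.67, [0.6211, -0.036, 0.0204]) (0.4, [0.6176, 0.0108, 0.0162])
scene knuckle_high (0.77, [0.5476, 0.0834, 0.1271])
scene knuckle_low (0.93, [0.5481, 0.0854, 0.0486]) (0.72, [0.5033, 0.4587, 0.0006])
scene door_edge (0.78, [0.5622, -0.1414, 0.0125])
scene isolator_bar (0.66, [0.6255, -0.036, 0.0209]) (0.55, [0.5975, 0.1589, 0.1586])
side bobbin0 (0.55, [0.6251, 0.0115, 0.0183]) (0.5, [0.6233, -0.0352, 0.0197])
side knuckle_high (0.68, [0.5499, 0.0872, 0.1225])
side knuckle_low (0.56, [0.5471, 0.0888, 0.0485])
side door_edge (0.56, [0.5671, -0.1422, 0.0088])
side isolator_bar (0.55, [0.6017, 0.1629, 0.1571]) (0.53, [0.5482, 0.085, 0.1258])
[(0.94, array([0.5997, 0.1586, 0.1566]))] [(0.94, array([0.6197, 0.0087, 0.0193])), (0.89, array([ 0.6212, -0.035 ,  0.0187])), (0.63, array([ 0.6306, -0.0712,  0.0196]))]
183 [0.58600546 0.15874863] bar yaw 127.47750875845514 [2.56811926e-05 2.14183817e-04]
```

```bash
python3 -c "
from h import *
finish_job(); state()"
```

```text
the job is handed in; nothing more can be done
the job is handed in; nothing more can be done
```

I did all four steps in order and handed the job in at about 46 s of robot time; no verdict was reported.

**What I did**
- **Isolator off:** turned until it hit its stop. A wrist picture afterwards showed the bar along the winder's x.
- **Bobbins:** three were present, and they now stand in the pockets at y 44, 0 and -44. One had been knocked about 4.5 cm before I got to it, so I measured it again first.
- **Door:** I took the large wooden door from the stand, not the small wooden or the blue look-alike. It went onto both pins without any contact force showing.
- **Isolator on:** turned back until it hit the stop (1.65 N m). The arm is clear of everything.

**Last checks**
- **Bobbins:** the feet measured 16–20 mm high, within a few mm of the pocket centres. The scene and side views found only two of them; the wrist view found all three.
- **Knuckles:** within about 4 mm of the pins sideways. Heights were 48–49 mm low and 123–127 mm high, against 47 and 127; the side camera's 122.5 mm is just outside the 4 mm limit, but the scene camera read 127.1.
- **Free edge:** within about 5 mm of home sideways.

**What disagreed**
- **Free edge height:** it read 9–12 mm over the bench instead of 22, either network error or a slight sag from the hinge play.
- **Bar direction:** the picture put the bar about 3° short of full ON (about 0.99 rad, still above 0.93), although I had felt the stop.

I did not measure the bystanders again at the end; nothing suggested the arm touched one.

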